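Pack the wooden sample set at the inspection bench

TASK

Put each banded stack of wooden goods where it belongs: the sticks, the tags and the spoons each lying flat on the floor of the white nest of matching shape (spoon bowls in the wide end), and the round lids flat in the middle of the cardboard carton on the scale. Set every stack down gently rather than dropping it, and load the carton evenly so that it stays level and centred on the scale's small pan.

Things in the scene. Friction and masses are not known exactly. Their poses are not given: they have to be found in the camera images.
- sticks: Stack of flat wooden pieces held by white paper band, one rigid body, 34 mm tall. Origin: centre of its underside, z up. Straight slim stack of wooden sticks, 120 (x) x 24 (y) mm, two bands. Same either way round. 70 g.
- tags: Stack of flat wooden pieces held by white paper band, one rigid body, 34 mm tall. Origin: centre of its underside, z up. Short wide rectangular stack of wooden tags, 70 (x) x 45 (y) mm, one band; a small dark hole mark near one end, which does not matter: it may go either way round. 90 g.
- spoons: Stack of flat wooden pieces held by white paper band, one rigid body, 34 mm tall. Origin: centre of its underside, z up. Flat wooden spades, 110 mm long: round bowl (diameter 42) centred 32 mm along +x of the origin; flat-sided handle 18 mm wide along -x to 57 mm behind the origin. Centre of mass 6 mm along +x; grip across the handle just behind the bowl. 80 g.
- lids: Round stack of wooden tub lids, one rigid body, diameter 52 mm, 36 mm tall, paper band over the top. Origin: centre of its underside, z up. 120 g.
- stick_nest: White nest fixed to the table: 4 mm floor, rim top 12 mm above the table, grey silhouette on its floor. Straight slim opening 136 (x) x 40 (y) mm with walls 8 mm thick; x is its long axis. Origin: centre of its underside, on the table; the sticks' origin belongs right above it, their x along its x.
- tag_nest: White nest fixed to the table: 4 mm floor, rim top 12 mm above the table, grey silhouette on its floor. Short wide opening 86 (x) x 61 (y) mm with walls 8 mm thick; x is its long axis. Origin: centre of its underside, on the table; the tags' origin belongs right above it, their x along its x.
- spoon_nest: White nest fixed to the table: 4 mm floor, rim top 12 mm above the table, grey silhouette on its floor. Opening stepped like the spade: a channel 34 mm wide for the handle (x from -65 to 3 mm) and a wide 58 mm square end for the bowl (x from 3 to 61 mm). Outside 142 x 74 mm. Origin on the table; the spoons' origin belongs right above it, x the same way (bowl at +x).
- scale: White bench scale fixed to the table, 150 x 100 mm, body 24 mm tall, with a small round pan of diameter 64 mm whose top is 34 mm above the table. Origin: on the table right under the pan's centre, z up; the dark display strip is at its -x end. The carton hides most of it.
- carton: Light loose open cardboard carton, 132 (x) x 104 (y) x 22 mm outside, walls and floor 3 mm thick, 60 g, standing centred across the scale's small pan, so that it overhangs on all sides and tips if loaded near its edge or pushed. A white round spot (diameter 60 mm) in the middle of its floor marks where the lids go. Origin: centre of its underside, z up.

How it is judged (in metres and radians):
At the end, for the whole second after the job is handed in: Sticks, tags and spoons lie level on their own nests' floors (13 mm; 0.2, 0.35, 0.25 rad; bowls in the wide end, the only way they fit), lids level on the carton's floor within 13 mm of its middle, carton level (0.05 rad) on the pan within 15 mm of its centre, all at rest (horizontal distance between sticks and stick_nest below 0.013 m and z of sticks in the frame of stick_nest between 0 and 0.008 m and angle between each of sticks, tags, spoons, lids's own z axis and vertical below 0.09 rad and linear speed of each of sticks, tags, spoons, lids, carton below 0.02 m/s and angle between the x axis of sticks and the x axis of stick_nest, either way round below 0.2 rad and horizontal distance between tags and tag_nest below 0.013 m and z of tags in the frame of tag_nest between 0 and 0.008 m and angle between the x axis of tags and the x axis of tag_nest, either way round below 0.35 rad and horizontal distance between spoons and spoon_nest below 0.013 m and z of spoons in the frame of spoon_nest between 0 and 0.008 m and angle between the x axis of spoons and the x axis of spoon_nest, either way round below 0.25 rad and horizontal distance between lids and carton below 0.013 m and z of lids in the frame of carton between 0 and 0.008 m and horizontal distance between carton and scale below 0.015 m and angle between carton's own z axis and vertical below 0.05 rad and z of carton in the frame of scale between 0.031 and 0.037 m); the robot touches nothing.
It fails at once if a stack is dropped into its place (faster than 0.9 m/s over it) ((linear speed of sticks above 0.9 m/s and horizontal distance between sticks and stick_nest below 0.03 m) or (linear speed of tags above 0.9 m/s and horizontal distance between tags and tag_nest below 0.03 m) or (linear speed of spoons above 0.9 m/s and horizontal distance between spoons and spoon_nest below 0.03 m) or (linear speed of lids above 0.9 m/s and horizontal distance between lids and carton below 0.03 m)).
It fails at once if the carton tips over (angle between carton's own z axis and vertical above 0.2 rad).
It also fails if it takes over 107 s, if anything falls off the work surface, if the arm or the gripper's body presses on something with over 40 N, if the wrist force passes 120 N, or if a joint passes its speed limit or range.

ROBOT

A 7-joint arm with a two-finger parallel gripper is mounted at the origin on the work surface. World frame = base frame: x ahead of the robot, y to its left, z up, the work surface at z = 0. Lengths are in mm, angles in rad, forces in N, time in s.
With the tool pointing down it reaches from about 400 to 875 mm from the base axis. Payload 4.4 kg.
Tool frame: the origin (TCP) lies midway between the tips of the shut fingers; the grasp point (between the pads) lies ctrl.grip_depth behind it (ctrl.grip_depth is the distance from the TCP to the grasp point, in mm); z points along the fingers, y is the line along which they close (so a half turn about z gives the same grasp; the last joint's range is limited). The gripper opens to 85 mm and grips with 20 to 120 N. Pads are 22 mm wide; open, the fingers measure 114 mm over their backs; the gripper's body (76 mm by 85 mm) begins 54 mm behind the grasp point. The pads swing forward as they close: fully open they stand 13 mm farther back than shut.
Start: joints at [-1.414, 0.628, 0.038, 1.517, -0.027, 0.996, -0.02], TCP at [143.598, 633.954, 201.413] pointing down, gripper open.
Joint ranges: [-3.06, 3.06], [-0.37, 2.12], [-1.25, 1.32], [0.18, 2.47], [-1.1, 4.24], [0.23, 1.98], [-2.94, 2.94]. Speed limits (rad/s): [2.57, 2.57, 3.14, 3.14, 3.14, 3.14, 3.14].

INTERFACE

Orientations are given as [roll, pitch, yaw] about the fixed x, y, z axes, in that order (R = Rz(yaw) Ry(pitch) Rx(roll)).
In Python, from cell import ctrl gives the robot as it stands.
- The arm moves only by the tool carry_out, never from a script. Its argument "deltas" is one flat list of numbers, 7 for each row, row after row: the turn, a rotation vector about the tool's x, y, z in degrees, then the shift along the tool's x, y, z in m, then the closure, from -1 (fully open) to 1 (shut). In form: [wx, wy, wz, dx, dy, dz, claw, wx, wy, wz, dx, dy, dz, claw, ...]. A call has 1 to 12 rows; each row shifts and turns the commanded pose from where the row before left it, along the tool's axes as they then stand; what a row does not reach is not made up. A row lasts 1/8 s, in which the tool goes at most 62.5 mm and 10.7 degrees, less where a joint would pass 70% of its speed; a pose out of reach is approached as far as the arm can. A call with a gripper value outside its range is refused whole. The fingers move at their own pace and stop on an object; the grip force is fixed at half the most. Time passes only in rows, so rows that do not move let the fingers close. It gives the time, the measured TCP pose, the force, the opening and the grip force at its end, in the units of the state.
- ctrl.read_state(): the state, without advancing time (a new reading comes with each control period).
- ctrl.get_image(name): name is "scene" or "top"; returns the picture (400x640x3 uint8, red, green, blue); there is no depth.
- ctrl.calibration(name): a dict with "mtx" (3x3 intrinsics, pixels), "distortion" ([k1, k2, p1, p2, k3] as OpenCV has them; the pictures are not rectified), "R" (3x3) and "t" (3): a world point X has camera coordinates R X + t. Camera axes: x right, y down, z forward; pixel columns grow to the right and rows downward; lengths in mm; the calibration is good to about 2 mm. A picture is of the moment at which its call begins. calibration takes no time and is no camera call.
- ctrl.finish_job(): hands the job in; it is judged then, once.
The state is a dict: "clock": time; "qpos": joint angles; "qd": joint speeds; "tau": joint torques, N m; "eef_pos": TCP position; "tool_rot": TCP orientation; "force": force on the tool from outside, world axes, zero at the start; "torque": the same for the moment, N m; "width": finger opening in mm; "gripper_force": force on a finger pad.
Only numpy, scipy, OpenCV 4.12 (cv2) and the standard library are available. Lean on these libraries where they do the work, as an engineer would, in place of code of your own. Each camera call takes 0.05 s, during which the arm holds its last target. There are 200 camera calls.

## Working session

There is one attempt and no reset: what is moved stays moved. The work goes in short steps, Python scripts to look and compute and a tool call to move; the robot and the scene stay as the last step left them, time stands still between calls to the robot, and variables do not carry over. Pictures are saved under pics/ and viewed, at most 14 in all, crops included, and the job is handed in when it is done.

Besides the shell and the picture viewer there is one more tool, called after "Emit:" as name(argument=value, ...) on one line, values as JSON. carry_out: Moves the arm, as the interface text tells. Its arguments: {"type":"object","properties":{"deltas":{"type":"array"}},"required":["deltas"]}

```bash
mkdir -p pics; ls
python3 - <<'E'
from cell import ctrl
import cv2
s=ctrl.read_state();print(s, ctrl.grip_depth)
for n in("top","scene"):
    cv2.imwrite(f"pics/{n}0.png",ctrl.get_image(n)[:,:,::-1]);print(ctrl.calibration(n))
E
```

```text
pics
{'clock': 0.0, 'qpos': array([-1.41379283,  0.62934876,  0.03846615,  1.51835721, -0.02699267,
        0.99630797, -0.01995529]), 'qd': array([ 0.00121941, -0.0014278 , -0.00048684, -0.0009426 , -0.00046996,
       -0.00152633,  0.00062834]), 'tau': array([-2.96755388e-04, -5.63390493e+01,  1.22615643e+00, -1.93449658e+01,
        1.09467900e-02,  1.05767316e-02, -2.00797672e-05]), 'eef_pos': array([143.46576789, 633.27297717, 200.49133935]), 'tool_rot': array([-3.13969059e+00,  4.54129131e-05,  2.91881856e+00]), 'force': array([ 0.03382147, -0.54674086, -0.17393444]), 'torque': array([ 0.03673773, -0.03188099,  0.02443416]), 'gripper_force': 0.0, 'width': 85.28259940265589} 18.700000000000003
{'mtx': array([[424.5666224 ,   0.        , 320.77907549],
       [  0.        , 424.5666224 , 202.14520003],
       [  0.        ,   0.        ,   1.        ]]), 'distortion': array([-0.0664444,  0.       ,  0.       ,  0.       ,  0.       ]), 'R': array([[ 1.28143549e-01, -9.91755388e-01, -6.93110159e-04],
       [-9.67269153e-01, -1.24825311e-01, -2.20927652e-01],
       [ 2.19019672e-01,  2.89808776e-02, -9.75289953e-01]]), 't': array([-49.64994426, 512.2004515 , 971.44245377])}
{'mtx': array([[376.99530616,   0.        , 318.75056811],
       [  0.        , 376.99530616, 208.97870539],
       [  0.        ,   0.        ,   1.        ]]), 'distortion': array([-0.0442341,  0.       ,  0.       ,  0.       ,  0.       ]), 'R': array([[-0.83336983,  0.55262416,  0.01006281],
       [ 0.31171656,  0.48495438, -0.81709977],
       [-0.45642908, -0.67780956, -0.57640845]]), 't': array([ 420.78714329, -115.8985288 , 1132.69108193])}
```

View pics/top0.png

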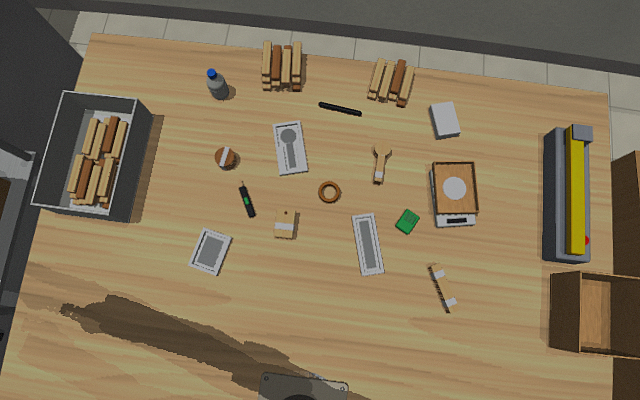

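View pics/scene0.png

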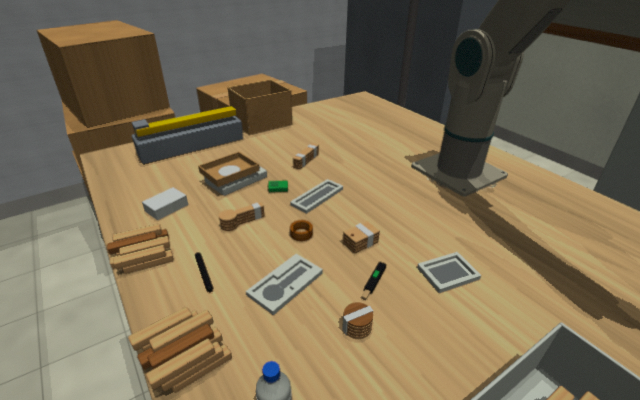

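The top view shows the following, by pixel position:

| Object | Pixel position |
|---|---|
| Sticks | ~(441,288) |
| Tags | ~(285,224) |
| Lids | ~(226,157) |
| Spoons | ~(380,165) |
| Stick nest | (367,244) |
| Tag nest | (211,252) |
| Spoon nest | (290,148), bowl end up |
| Carton | (455,188) |

The scene view agrees with this. Next I'll zoom in.

```bash
cat > h.py <<'E'
import numpy as np, cv2
from cell import ctrl
def ray(n,uv):
    c=ctrl.calibration(n);R=np.array(c['R']);t=np.array(c['t'])
    p=cv2.undistortPoints(np.array(uv,float).reshape(-1,1,2),c['mtx'],c['distortion']).reshape(-1,2)
    d=np.c_[p,np.ones(len(p))]@R
    return -R.T@t,d
def plane(n,uv,z):
    o,d=ray(n,uv); return o+d*((z-o[2])/d[:,2])[:,None]
def proj(n,X):
    c=ctrl.calibration(n)
    return cv2.projectPoints(np.array(X,float).reshape(-1,3),cv2.Rodrigues(c['R'])[0],c['t'],c['mtx'],c['distortion'])[0].reshape(-1,2)
E
python3 - <<'E'
import cv2
a=cv2.imread('pics/top0.png')
cv2.imwrite('pics/za.png',cv2.resize(a[110:290,180:340],None,fx=3.3,fy=3.3,interpolation=cv2.INTER_CUBIC))
cv2.imwrite('pics/zb.png',cv2.resize(a[130:320,340:500],None,fx=3.1,fy=3.1,interpolation=cv2.INTER_CUBIC))
E
```

```text
(no output)
```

View pics/za.png

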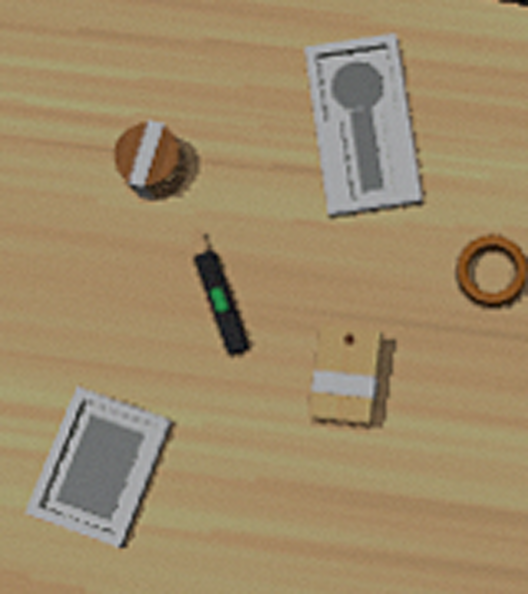

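View pics/zb.png

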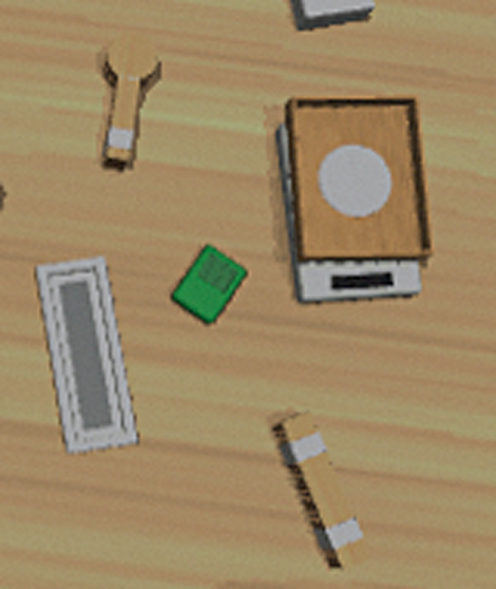

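The zooms show clear nest silhouettes, and all four stacks lie flat. The spoon bowl points up-image, with its top at about zb(130,65). The tags' hole is at za(349,340), and the lid top is centred at za(148,154). I'll zoom the scene view for a second ray.

Run:
```python
import cv2,numpy as np
from h import *
a=cv2.imread('pics/scene0.png')
A=cv2.resize(a[135:235,205:325],None,fx=4,fy=4,interpolation=cv2.INTER_CUBIC)
B=cv2.resize(a[215:345,325:395],None,fx=4,fy=4,interpolation=cv2.INTER_CUBIC)
C=np.zeros((520,770,3),np.uint8);C[:400,:480]=A;C[:520,485:765]=B
cv2.imwrite('pics/zs.png',C)
t=cv2.imread('pics/top0.png');A=cv2.resize(t[140:190,360:400],None,fx=8,fy=8,interpolation=cv2.INTER_CUBIC)
B=cv2.resize(t[205:245,265:305],None,fx=6,fy=6,interpolation=cv2.INTER_CUBIC)
D=cv2.resize(t[258:318,422:462],None,fx=8,fy=8,interpolation=cv2.INTER_CUBIC)
C=np.zeros((480,800,3),np.uint8);C[:400,:320]=A;C[:,330:650]=D;C[:150,655:]=B[40:190,40:185]
cv2.imwrite('pics/zt.png',C)
hsv=cv2.cvtColor(t,cv2.COLOR_BGR2HSV);
print('cam',ray('top',[[320,200]])[0])
def comp(m,roi):
    x0,y0,x1,y1=roi;M=np.zeros_like(m);M[y0:y1,x0:x1]=m[y0:y1,x0:x1]
    c=max(cv2.findContours(M,0,1)[0],key=cv2.contourArea);return c
grey=((hsv[:,:,1]<45)&(hsv[:,:,2]<150)&(hsv[:,:,2]>75)).astype(np.uint8)
white=((hsv[:,:,1]<60)&(hsv[:,:,2]>150)).astype(np.uint8)
for n,roi in dict(stick=(345,205,390,282),tag=(185,222,237,280),spoon=(268,115,315,180)).items():
    for nm,m,z in(('grey',grey,4),('rim',white,12)):
        p=plane('top',comp(m,roi).reshape(-1,2),z)[:,:2].astype(np.float32)
        (c,s,an)=cv2.minAreaRect(p);print(n,nm,np.round(c,1),np.round(s,1),round(an,1))
        if n=='spoon':print(np.round(p.mean(0),1))
for n,roi,z in(('carton',(430,165,480,205),37),):
    c=comp(white,roi);p=plane('top',c.reshape(-1,2),z)[:,:2].astype(np.float32);print('spot',cv2.minAreaRect(p))
for n,roi,z in(('tagband',(270,215,300,236),34),('sp',(370,165,390,185),34),('st1',(425,265,446,284),34),('st2',(440,290,460,310),34),('lid',(210,140,240,172),36)):
    p=plane('top',comp(white,roi).reshape(-1,2),z)[:,:2].astype(np.float32);print(n,[np.round(q,1) for q in cv2.minAreaRect(p)])
```

```text
cam [ 289.03300958  -13.45827369 1060.56289522]
stick grey [ 434.8 -110.2] [120.6  26. ] 16.1
stick rim [ 435.3 -110.3] [153.   54.8] 16.0
tag grey [366.3 276.3] [46.6 70.9] 78.3
tag rim [366.6 277.2] [ 76.9 103.4] 77.9
spoon grey [660.6 123.8] [111.5  39.8] 8.2
[662.4 118.7]
spoon rim [662.  119.1] [141.7  73.1] 16.4
[661.2 119. ]
spot ((597.9268798828125, -309.9574279785156), (57.01027297973633, 56.502403259277344), 7.371711254119873)
tagband [array([448.8, 100.6]), array([16.8, 45.1]), np.float64(1.6)]
sp [array([ 610.2, -118. ]), array([15.9, 17.7]), np.float64(5.7)]
st1 [array([ 381.4, -288.5]), array([16. , 24.7]), np.float64(26.9)]
st2 [array([ 318.9, -320.3]), array([16.2, 24.7]), np.float64(27.6)]
lid [array([607.6, 277.4]), array([10.8, 51.9]), np.float64(82.6)]
```

View pics/zs.png

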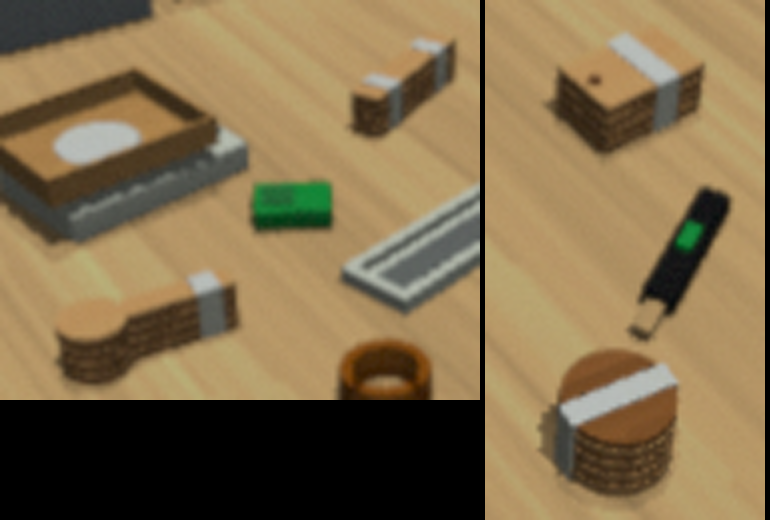

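View pics/zt.png

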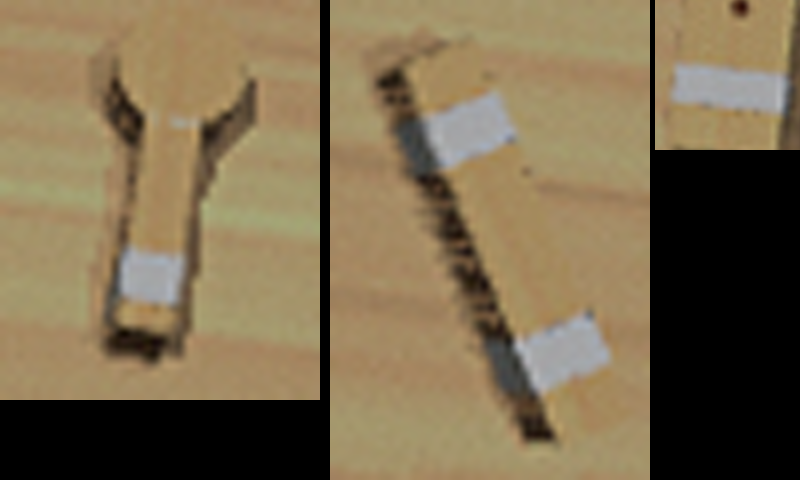

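The close-ups confirm the bands. Their widths of 45.1, 17.7, 24.7 and 51.9 mm match the stated sizes. Next I'll work out the spoon and tag extents from the edge pixels I read.

Run:
```python
import cv2,numpy as np
from h import *
np.set_printoptions(precision=1,suppress=True)
f=lambda l,x0,y0,s,ox=0:[[x0+(x-ox)/s-.4,y0+y/s-.4] for x,y in l]
print('spoon scene bowl', plane('scene',f([(92,318),(55,318),(130,318),(237,283),(223,270)],205,135,4),34))
print('spoon top bowl, neck, handle end', plane('top',f([(182,75),(172,122),(150,303),(118,303),(183,303)],360,140,8),34))
print('tag scene corners', plane('scene',f([(558,68),(607,108),(703,62),(595,79)],325,215,4,485),34))
print('tag top corners hole', plane('top',f([(318,328),(380,333),(374,420),(310,418),(349,340)],180,110,3.3),34))
print('lid scene', plane('scene',f([(617,397)],325,215,4,485),36), 'top',plane('top',f([(148,154)],180,110,3.3),36))
t=cv2.imread('pics/top0.png');s=cv2.imread('pics/scene0.png')
# spoon nest silhouette: bowl vs handle parts
hsv=cv2.cvtColor(t,cv2.COLOR_BGR2HSV);g=((hsv[:,:,1]<45)&(hsv[:,:,2]<150)&(hsv[:,:,2]>75));g[:115]=0;g[180:]=0;g[:,:268]=0;g[:,315:]=0
v,u=np.nonzero(g);p=plane('top',np.c_[u,v],4)[:,:2]
for i in range(3):
    n=cv2.connectedComponents(g.astype(np.uint8))[1];k=np.bincount(n[n>0]).argmax();
v,u=np.nonzero(n==k);p=plane('top',np.c_[u,v],4)[:,:2]
h=p[p[:,0]<660];b=p[p[:,0]>675];
d=cv2.fitLine(h.astype(np.float32),2,0,.01,.01).ravel();print('handle',d,np.degrees(np.arctan2(d[1],d[0])));print('bowl',cv2.minEnclosingCircle(b.astype(np.float32)),p[:,0].min(),p[:,0].max())
# carton rim in top, brown? print corners by z=56
print('carton rim top',plane('top',f([(287,98),(415,98),(429,262),(298,262)],340,130,3.1),56), 'rim mean',plane('top',f([(287,98),(415,98),(429,262),(298,262)],340,130,3.1),56).mean(0))
hs=cv2.cvtColor(s,cv2.COLOR_BGR2HSV);w=((hs[:,:,1]<60)&(hs[:,:,2]>140)).astype(np.uint8)
def sp(x0,y0,x1,y1,z):
    M=np.zeros_like(w);M[y0:y1,x0:x1]=w[y0:y1,x0:x1];c=max(cv2.findContours(M,0,1)[0],key=cv2.contourArea)
    return [np.round(q,1) for q in cv2.minAreaRect(plane('scene',c.reshape(-1,2),z)[:,:2].astype(np.float32))]
print('scene spot',sp(214,160,244,180,37))
```

```text
spoon scene bowl [[ 683.3 -118.2   34. ]
 [ 701.6 -129.9   34. ]
 [ 664.6 -106.1   34. ]
 [ 595.5 -104.6   34. ]
 [ 596.4 -121.8   34. ]]
spoon top bowl, neck, handle end [[ 678.  -121.3   34. ]
 [ 661.8 -119.6   34. ]
 [ 601.2 -118.4   34. ]
 [ 599.9 -108.4   34. ]
 [ 602.6 -128.8   34. ]]
tag scene corners [[495.2  81.   34. ]
 [493.5 122.7  34. ]
 [424.1 120.6  34. ]
 [483.9  99.7  34. ]]
tag top corners hole [[488.2 124.7  34. ]
 [490.3  78.1  34. ]
 [424.9  73.2  34. ]
 [420.2 120.3  34. ]
 [482.1 100.3  34. ]]
lid scene [[610.1 278.7  36. ]] top [[606.6 275.8  36. ]]
handle [  1.    0.3 633.9 110.5] 17.172812
bowl ((693.5552978515625, 127.2066650390625), 22.64852523803711) 606.3740707832128 715.9582311258785
carton rim top [[ 653.9 -245.7   56. ]
 [ 667.8 -349.3   56. ]
 [ 534.  -366.7   56. ]
 [ 520.8 -263.6   56. ]] rim mean [ 594.1 -306.3   56. ]
scene spot [array([ 602.2, -312.4]), array([58.3, 50.7]), np.float64(8.1)]
```

All measurements are consistent. Planned poses, in mm and degrees:

| Object | Pick | Place |
|---|---|---|
| Lids | (608, 278) | carton (599, -310), close along carton x (yaw 97.5°) |
| Tags | (457, 101), 2° | nest (366.5, 277), -12° |
| Spoons | origin (652, -118.7), -1.5° | nest (663.5, 119), 16.7° |
| Sticks | (350, -304), 27° | nest (435, -110), 16° |

I'll start with the lids.

```bash
cat > go.py <<'E'
import sys
from h import *
from scipy.spatial.transform import Rotation as Ro
def go(x,y,z,yaw):
    s=ctrl.read_state();R=Ro.from_euler('xyz',s['tool_rot']);p=s['eef_pos']
    c=np.degrees(s['tool_rot'][2]);d=(yaw-c+90)%180-90
    T=Ro.from_euler('xyz',[180,0,c+d],degrees=True)
    w=np.degrees((R.inv()*T).as_rotvec());v=T.inv().apply(np.array([x,y,z])-p)
    print('t',round(s['clock'],2),'pos',p.round(1),'yaw',round(c,1),'w',round(s['width'],1),'F',s['force'].round(1),'q7',s['qpos'][6].round(2))
    print('turn first',w.round(2),'then shift mm',v.round(1))
if __name__=='__main__':go(*map(float,sys.argv[1:5]))
E
python3 go.py 608 278 120 97.5
```

```text
t 0.1 pos [143.5 633.3 200.6] yaw 167.2 w 85.4 F [ 0.  -0.  -0.1] q7 -0.02
turn first [-9.000e-02  6.000e-02  6.973e+01] then shift mm [-412.9  414.2   80.6]
```

Emit:
carry_out(deltas=[0, 0, 9.95, 0, 0, 0, -1, 0, 0, 9.95, 0, 0, 0, -1, 0, 0, 9.95, 0, 0, 0, -1, 0, 0, 9.95, 0, 0, 0, -1, 0, 0, 9.95, 0, 0, 0, -1, 0, 0, 9.95, 0, 0, 0, -1, 0, 0, 9.95, 0, 0, 0, -1, 0, 0, 0, -0.034, 0.034, 0.006, -1, 0, 0, 0, -0.034, 0.034, 0.006, -1, 0, 0, 0, -0.034, 0.034, 0.006, -1, 0, 0, 0, -0.034, 0.034, 0.006, -1, 0, 0, 0, -0.034, 0.034, 0.006, -1])

```text
clock: 1.6
eef_pos: [335.4, 486.7, 170.9]
tool_rot: [-3.141, 0.0, 1.703]
force: [0.5, 1.1, 0.0]
width: 85.5
gripper_force: 0.0
```

```bash
python3 go.py 608 278 100 97.5
```

```text
t 1.6 pos [335.4 486.7 170.9] yaw 97.6 w 85.5 F [0.5 1.1 0. ] q7 -0.64
turn first [-0.03  0.02  0.1 ] then shift mm [-242.5  243.    70.9]
```

Emit:
carry_out(deltas=[0, 0, 0, -0.0346, 0.0347, 0.0101, -1, 0, 0, 0, -0.0346, 0.0347, 0.0101, -1, 0, 0, 0, -0.0346, 0.0347, 0.0101, -1, 0, 0, 0, -0.0346, 0.0347, 0.0101, -1, 0, 0, 0, -0.0346, 0.0347, 0.0101, -1, 0, 0, 0, -0.0346, 0.0347, 0.0101, -1, 0, 0, 0, -0.0349, 0.0348, 0.0101, -1, 0, 0, 0, 0, 0, 0.02, -1, 0, 0, 0, 0, 0, 0, -1])

```text
clock: 2.72
eef_pos: [605.0, 279.3, 78.3]
tool_rot: [-3.136, 0.001, 1.703]
force: [-0.6, 1.0, -0.8]
width: 85.5
gripper_force: 0.0
```

```bash
python3 go.py 608 278 10 97.5
python3 - <<'E'
from h import *
cv2.imwrite('pics/t1.png',ctrl.get_image('scene')[:,:,::-1])
E
```

```text
t 2.73 pos [605.  279.3  78.3] yaw 97.6 w 85.5 F [-0.6  1.  -0.8] q7 -0.11
turn first [-0.31  0.03  0.07] then shift mm [-1.7  2.8 68.3]
```

View pics/t1.png

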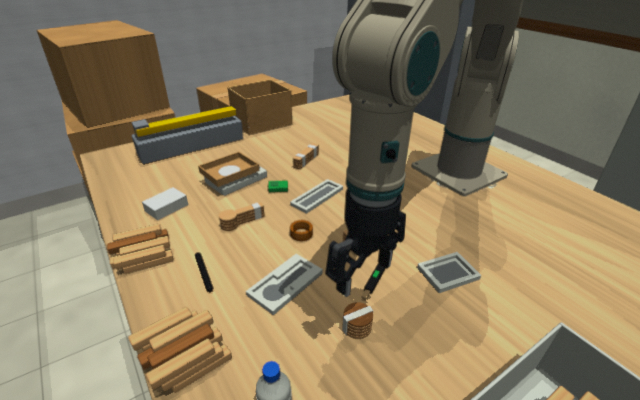

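The gripper stands above the lids at pixel (357,318) with its fingers straddling along x and nothing in the way. Descend and grip.

Emit:
carry_out(deltas=[-0.3, 0, 0, -0.0015, 0.0025, 0.02, -1, 0, 0, 0, 0, 0, 0.02, -1, 0, 0, 0, 0, 0, 0.018, -1, 0, 0, 0, 0, 0, 0.01, -1, 0, 0, 0, 0, 0, 0, -1, 0, 0, 0, 0, 0, 0, 1, 0, 0, 0, 0, 0, 0, 1, 0, 0, 0, 0, 0, 0, 1, 0, 0, 0, 0, 0, 0, 1, 0, 0, 0, 0, 0, 0, 1, 0, 0, 0, 0, 0, 0, 1])

```text
clock: 4.15
eef_pos: [610.3, 278.4, 12.7]
tool_rot: [3.136, -0.0, 1.703]
force: [-0.3, 0.4, 0.5]
width: -0.1
gripper_force: 0.0
```

```bash
python3 go.py 598.5 -310 110 97.5
```

```text
t 4.15 pos [610.3 278.4  12.7] yaw 97.6 w -0.1 F [-0.3  0.4  0.5] q7 -0.08
turn first [ 0.3  -0.    0.08] then shift mm [-581.9  -88.5  -97.3]
```

The fingers shut on nothing, so I'll look.

Run:
```python
from h import *
a=ctrl.get_image('scene')[:,:,::-1];b=ctrl.get_image('top')[:,:,::-1]
C=np.hstack([cv2.resize(a[200:350,280:430],None,fx=2.6,fy=2.6),cv2.resize(b[90:240,150:300],None,fx=2.6,fy=2.6)])
cv2.imwrite('pics/t2.png',C);p=ctrl.read_state()['eef_pos']
print(proj('scene',p),proj('top',p),proj('scene',[608,278,36]))
```

```text
[[356.4814337  322.48217414]] [[225.67398481 157.69772158]] [[358.3322939  313.04958273]]
```

View pics/t2.png

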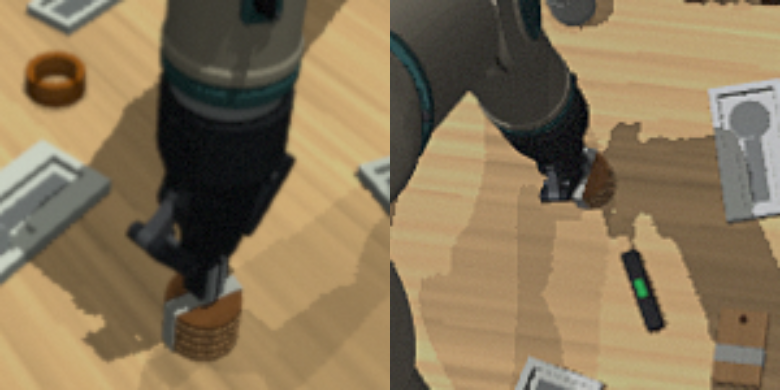

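The fingers ended at the lids' top, about scene px (361,315). I'll raise, open, and measure the lids' band again.

Emit:
carry_out(deltas=[-0.2, 0, 0, 0, 0, -0.05, 1, 0, 0, 0, 0.05, 0, -0.05, 1, 0, 0, 0, 0.05, 0, 0, 1, 0, 0, 0, 0.05, 0, 0, 1, 0, 0, 0, 0, 0, 0, 1])

```text
clock: 4.88
eef_pos: [587.3, 428.5, 106.3]
tool_rot: [3.134, -0.005, 1.712]
force: [-0.3, -1.3, -0.6]
width: 0.1
gripper_force: 0.0
```

Run:
```python
from h import *
a=ctrl.get_image('scene')[:,:,::-1];b=ctrl.get_image('top')[:,:,::-1]
cv2.imwrite('pics/s3.png',a);cv2.imwrite('pics/t3.png',b)
s=ctrl.read_state();p=s['eef_pos'];ps=proj('scene',p)[0];pt=proj('top',p)[0]
print(p,s['tool_rot'],s['qpos'],ps,pt)
def cr(im,c,lab):
    x,y=[int(max(75,min(q,l-75))) for q,l in zip(c,(640,400))]
    r=cv2.resize(im[y-75:y+75,x-75:x+75],None,fx=2.6,fy=2.6);print(lab,x-75,y-75)
    cv2.circle(r,(int((c[0]-x+75)*2.6),int((c[1]-y+75)*2.6)),3,(0,0,255),-1);return r
cv2.imwrite('pics/v3.png',np.hstack([cr(a,ps,'scene'),cr(b,pt,'top')]))
h=cv2.cvtColor(b,cv2.COLOR_BGR2HSV);w=((h[:,:,1]<60)&(h[:,:,2]>150)).astype(np.uint8);M=np.zeros_like(w);M[140:175,205:250]=w[140:175,205:250]
c=max(cv2.findContours(M,0,1)[0],key=cv2.contourArea);print(cv2.minAreaRect(plane('top',c.reshape(-1,2),36)[:,:2].astype(np.float32)))
```

```text
[590.25960562 421.25972814 106.4517161 ] [3.13329611e+00 1.03649846e-03 1.70438771e+00] [-0.8218468   0.85517024  0.31441863  1.37611298 -0.28554713  0.94790786
 -0.31005582] [436.37054683 342.96997755] [157.75250189 146.04851376]
scene 361 250
top 82 71Traceback (most recent call last):
  File "<stdin>", line 12, in <module>
ValueError: max() iterable argument is empty
```

View pics/v3.png

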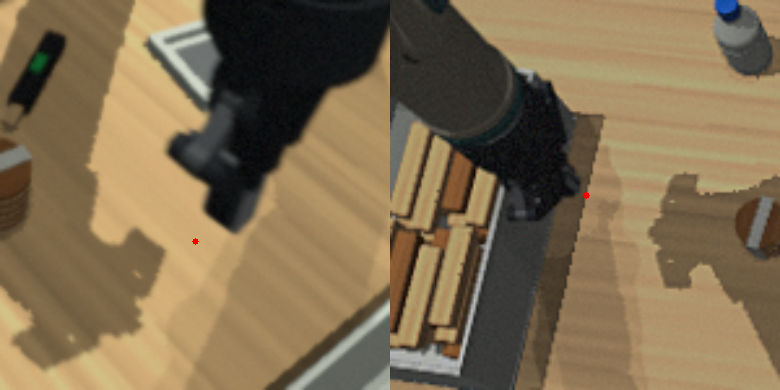

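The lids haven't moved, but the reported TCP (red dot) doesn't sit on the visible fingertip at scene crop (237,230). There may be a tool or pose bias, so I'll check it with still pictures over bare table.

```bash
python3 go.py 500 340 60 97.5
```

```text
t 4.97 pos [590.3 421.3 106.5] yaw 97.7 w -0.1 F [ 0.8 -0.4  0.2] q7 -0.31
turn first [0.48 0.06 0.15] then shift mm [ -68.8 -100.1   46.5]
```

Emit:
carry_out(deltas=[0, 0, 0, -0.023, -0.033, 0.01, 1, 0, 0, 0, -0.023, -0.033, 0.01, 1, 0, 0, 0, -0.023, -0.033, 0.01, 1, 0, 0, 0, 0, 0, 0.01, 1, 0, 0, 0, 0, 0, 0, 1, 0, 0, 0, 0, 0, 0, 1, 0, 0, 0, 0, 0, 0, 1])

```text
clock: 5.85
eef_pos: [503.0, 340.4, 66.4]
tool_rot: [3.132, -0.0, 1.703]
force: [0.0, 0.1, 0.4]
width: -0.2
gripper_force: 0.0
```

```bash
cat > look.py <<'E'
import sys
from h import *
s=ctrl.read_state();p=s['eef_pos']
ims={n:ctrl.get_image(n)[:,:,::-1] for n in('scene','top')}
out=[]
for n,im in ims.items():
    cv2.imwrite(f'pics/{n}_{sys.argv[1]}.png',im);c=proj(n,p)[0]
    x,y=[int(max(60,min(q,l-60))) for q,l in zip(c,(640,400))]
    r=cv2.resize(im[y-60:y+60,x-60:x+60],None,fx=3.3,fy=3.3,interpolation=cv2.INTER_CUBIC)
    for dz,col in((0,(0,0,255)),(60,(0,255,0)),(-p[2],(255,0,0))):
        q=proj(n,p+[0,0,dz])[0];cv2.circle(r,(int((q[0]-x+60)*3.3),int((q[1]-y+60)*3.3)),3,col,-1)
    print(n,'crop origin',x-60,y-60);out.append(r)
print(p,s['tool_rot'],s['width']);cv2.imwrite(f'pics/v_{sys.argv[1]}.png',np.hstack(out))
E
python3 look.py 4
```

```text
scene crop origin 371 238
top crop origin 128 129
[502.97311116 340.36977533  66.35619098] [ 3.13157074e+00 -4.81485695e-04  1.70321598e+00] -0.23494362394777474
```

View pics/v_4.png

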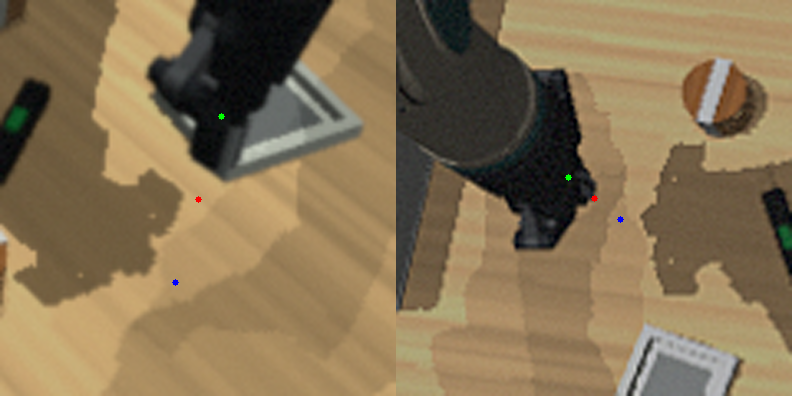

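At rest, the visible tip at scene crop (222,178) is about 7 px right of and 7 px above the reported TCP (red). The knuckles in the top view also suggest a different closing line. I'll open the fingers and look at both views, with dots where the open tips should be.

Emit:
carry_out(deltas=[0, 0, 0, 0, 0, 0, -1, 0, 0, 0, 0, 0, 0, -1, 0, 0, 0, 0, 0, 0, -1, 0, 0, 0, 0, 0, 0, -1, 0, 0, 0, 0, 0, 0, -1, 0, 0, 0, 0, 0, 0, -1, 0, 0, 0, 0, 0, 0, -1])

```text
clock: 6.82
eef_pos: [502.0, 339.9, 66.0]
tool_rot: [3.133, -0.0, 1.703]
force: [-0.2, -1.3, -0.7]
width: 85.6
gripper_force: 0.0
```

Run:
```python
from h import *
from scipy.spatial.transform import Rotation as Ro
np.set_printoptions(precision=1,suppress=True)
def tri(a,b):
    o1,d1=ray('scene',[a]);o2,d2=ray('top',[b]);d1=d1[0];d2=d2[0]
    k=np.linalg.lstsq(np.c_[d1,-d2],o2-o1,rcond=None)[0];p=o1+k[0]*d1;q=o2+k[1]*d2;return (p+q)/2,np.linalg.norm(p-q)
print(tri((438.3,291.9),(182.2,195.7)))
s=ctrl.read_state();p=s['eef_pos'];R=Ro.from_euler('xyz',s['tool_rot']);print(p,s['width'])
out=[]
for n in('scene','top'):
    im=ctrl.get_image(n)[:,:,::-1];cv2.imwrite(f'pics/{n}_5.png',im);old=cv2.imread(f'pics/{n}_4.png')
    c=proj(n,p)[0];x,y=[int(max(60,min(q,l-60))) for q,l in zip(c,(640,400))]
    cr=lambda a:cv2.resize(a[y-60:y+60,x-60:x+60],None,fx=3.3,fy=3.3,interpolation=cv2.INTER_CUBIC)
    r=cv2.convertScaleAbs(cr(im),alpha=1.6,beta=25)
    d=cv2.absdiff(cr(im),cr(old)).max(2)>25
    cs=cv2.findContours(d.astype(np.uint8),0,1)[0];cv2.drawContours(r,cs,-1,(255,255,0),1)
    for sgn in(-1,1):
        q=proj(n,p+R.apply([0,sgn*42.5,-13]))[0];cv2.circle(r,(int((q[0]-x+60)*3.3),int((q[1]-y+60)*3.3)),4,(0,0,255),-1)
    out.append(r)
cv2.imwrite('pics/v5.png',np.hstack(out))
```

```text
(array([486. , 344.6,  75.8]), np.float64(8.989416143345322))
[502.  339.9  66. ] 85.64139351554613
```

View pics/v5.png

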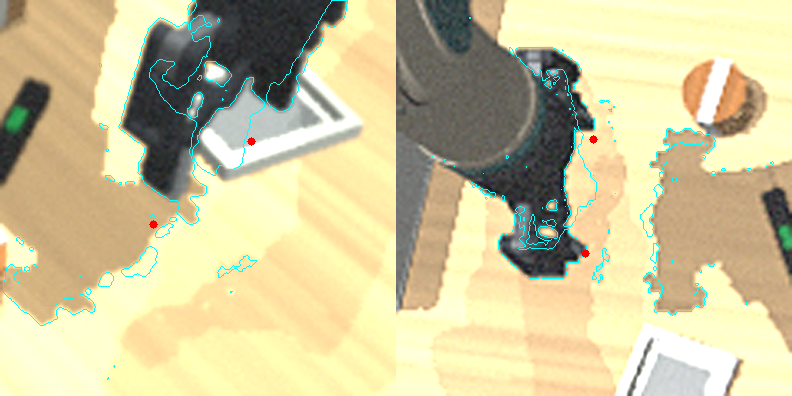

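The closing line is right, but both open tips are offset the same way: about (+7,-9) px in the scene view and (-1.5,0) px in the top view. I'll triangulate the bias from these tips, then confirm its height by touching the table.

```bash
python3 - <<'E'
from h import *
from scipy.spatial.transform import Rotation as Ro
np.set_printoptions(precision=1,suppress=True)
def tri(a,b):
    o1,d1=ray('scene',[a]);o2,d2=ray('top',[b]);d1=d1[0];d2=d2[0]
    k=np.linalg.lstsq(np.c_[d1,-d2],o2-o1,rcond=None)[0];p=o1+k[0]*d1;q=o2+k[1]*d2;return (p+q)/2,np.linalg.norm(p-q)
s=ctrl.read_state();p=s['eef_pos'];R=Ro.from_euler('xyz',s['tool_rot'])
m=p+R.apply([0,0,-13])
ps=proj('scene',m)[0];pt=proj('top',m)[0]
print('mid expected',m,'tri',tri(ps+[7.2,-9.2],pt+[-1.5,0]))
f=lambda x,y:(ps[0]*0+x,y)
so=np.array([371,238]);to=np.array([128,129])
for a,b,sg in(((165,197),(578,262),-1),((280,108),(588,131),1)):
    e=p+R.apply([0,sg*50,-13]);print('tip exp',e,'tri',tri(so+np.array(a)/3.3,to+(np.array(b)-[396,0])/3.3))
E
python3 go.py 502 340 26 97.5
```

```text
mid expected [501.9 339.9  79. ] tri (array([495.2, 339.8,  97.7]), np.float64(7.43055832623106))
tip exp [452.3 333.3  78.6] tri (array([475.5, 332.3,  41. ]), np.float64(51.46958322413585))
tip exp [551.4 346.5  79.4] tri (array([517.1, 346.9, 149.9]), np.float64(52.11236417084606))
t 6.92 pos [502.  339.9  66. ] yaw 97.6 w 85.4 F [-0.3 -0.1 -0.3] q7 -0.23
turn first [ 0.5  -0.    0.09] then shift mm [ 0.1  0.  40. ]
```

Emit:
carry_out(deltas=[0, 0, 0, 0, 0, 0.02, 1, 0, 0, 0, 0, 0, 0.01, 1, 0, 0, 0, 0, 0, 0.005, 1, 0, 0, 0, 0, 0, 0, 1, 0, 0, 0, 0, 0, 0, 1, 0, 0, 0, 0, 0, 0, 1, 0, 0, 0, 0, 0, 0, 1])

```text
clock: 7.8
eef_pos: [502.5, 340.0, 31.3]
tool_rot: [3.132, -0.0, 1.703]
force: [-0.6, -0.4, -0.5]
width: 0.0
gripper_force: 0.0
```

Run:
```python
from h import *
np.set_printoptions(precision=1,suppress=True)
def tri(a,b):
    o1,d1=ray('scene',[a]);o2,d2=ray('top',[b]);d1=d1[0];d2=d2[0]
    k=np.linalg.lstsq(np.c_[d1,-d2],o2-o1,rcond=None)[0];p=o1+k[0]*d1;q=o2+k[1]*d2;return (p+q)/2,np.linalg.norm(p-q)
so=np.array([371,238]);to=np.array([128,129])
for b,a in(((578,262),(280,108)),((588,131),(165,197))):
    print('tri',tri(so+np.array(a)/3.3,to+(np.array(b)-[396,0])/3.3))
```

```text
tri (array([447.7, 334.4,  97.4]), np.float64(5.65281385086639))
tri (array([543.6, 345.4,  99. ]), np.float64(4.394794614680658))
```

Emit:
carry_out(deltas=[0, 0, 0, 0, 0, 0.003, 1, 0, 0, 0, 0, 0, 0.003, 1, 0, 0, 0, 0, 0, 0, 1, 0, 0, 0, 0, 0, 0, 1])

```text
clock: 8.3
eef_pos: [502.3, 339.9, 24.9]
tool_rot: [3.133, 0.0, 1.703]
force: [-0.2, 0.2, -0.2]
width: -0.1
gripper_force: 0.0
```

Emit:
carry_out(deltas=[0, 0, 0, 0, 0, 0.003, 1, 0, 0, 0, 0, 0, 0.001, 1, 0, 0, 0, 0, 0, 0, 1, 0, 0, 0, 0, 0, 0, 1])

```text
clock: 8.8
eef_pos: [502.4, 339.9, 21.1]
tool_rot: [3.133, -0.0, 1.703]
force: [0.6, -0.0, 0.0]
width: -0.3
gripper_force: 0.0
```

The triangulated tips sit about 19 mm higher and 6 mm nearer in x than reported. I'll keep descending in small steps until contact.

Emit:
carry_out(deltas=[0, 0, 0, 0, 0, 0.005, 1, 0, 0, 0, 0, 0, 0.005, 1, 0, 0, 0, 0, 0, 0.005, 1, 0, 0, 0, 0, 0, 0, 1, 0, 0, 0, 0, 0, 0, 1])

```text
clock: 9.43
eef_pos: [502.5, 339.9, 6.0]
tool_rot: [3.133, 0.0, 1.703]
force: [0.2, 0.1, 0.0]
width: -0.1
gripper_force: 0.0
```

Emit:
carry_out(deltas=[0, 0, 0, 0, 0, 0.003, 1, 0, 0, 0, 0, 0, 0.003, 1, 0, 0, 0, 0, 0, 0, 1, 0, 0, 0, 0, 0, 0, 1])

```text
clock: 9.93
eef_pos: [502.6, 339.9, 0.0]
tool_rot: [3.133, 0.0, 1.703]
force: [-0.7, 0.4, 0.6]
width: -0.0
gripper_force: 0.0
```

No contact even at a reported z of 0, so the real tip is higher. Continuing down.

Emit:
carry_out(deltas=[0, 0, 0, 0, 0, 0.004, 1, 0, 0, 0, 0, 0, 0.004, 1, 0, 0, 0, 0, 0, 0.002, 1, 0, 0, 0, 0, 0, 0, 1, 0, 0, 0, 0, 0, 0, 1])

```text
clock: 10.55
eef_pos: [502.7, 340.0, -9.9]
tool_rot: [3.133, -0.0, 1.703]
force: [-0.0, 0.2, -0.5]
width: 0.2
gripper_force: 0.0
```

Emit:
carry_out(deltas=[0, 0, 0, 0, 0, 0.002, 1, 0, 0, 0, 0, 0, 0.001, 1, 0, 0, 0, 0, 0, 0, 1, 0, 0, 0, 0, 0, 0, 1])

```text
clock: 11.05
eef_pos: [502.7, 340.0, -13.0]
tool_rot: [3.133, -0.0, 1.703]
force: [0.0, 0.2, 0.3]
width: 0.2
gripper_force: 0.0
```

Emit:
carry_out(deltas=[0, 0, 0, 0, 0, 0.002, 1, 0, 0, 0, 0, 0, 0.001, 1, 0, 0, 0, 0, 0, 0, 1, 0, 0, 0, 0, 0, 0, 1])

```text
clock: 11.55
eef_pos: [502.7, 340.0, -16.0]
tool_rot: [3.133, -0.0, 1.703]
force: [-0.3, 0.5, -0.7]
width: 0.0
gripper_force: 0.0
```

Emit:
carry_out(deltas=[0, 0, 0, 0, 0, 0.002, 1, 0, 0, 0, 0, 0, 0, 1, 0, 0, 0, 0, 0, 0, 1])

```text
clock: 11.92
eef_pos: [502.7, 340.0, -18.0]
tool_rot: [3.133, -0.0, 1.703]
force: [-0.5, 0.1, 0.5]
width: -0.0
gripper_force: 0.0
```

Emit:
carry_out(deltas=[0, 0, 0, 0, 0, 0.002, 1, 0, 0, 0, 0, 0, 0, 1, 0, 0, 0, 0, 0, 0, 1])

```text
clock: 12.3
eef_pos: [502.8, 340.0, -20.0]
tool_rot: [3.133, -0.0, 1.703]
force: [-0.3, -1.0, -0.1]
width: 0.2
gripper_force: 0.0
```

Emit:
carry_out(deltas=[0, 0, 0, 0, 0, 0.002, 1, 0, 0, 0, 0, 0, 0, 1, 0, 0, 0, 0, 0, 0, 1])

```text
clock: 12.68
eef_pos: [502.8, 340.0, -22.0]
tool_rot: [3.133, -0.0, 1.703]
force: [0.3, 0.6, -0.3]
width: 0.3
gripper_force: 0.0
```

Emit:
carry_out(deltas=[0, 0, 0, 0, 0, 0.002, 1, 0, 0, 0, 0, 0, 0, 1, 0, 0, 0, 0, 0, 0, 1])

```text
clock: 13.05
eef_pos: [502.7, 340.0, -24.0]
tool_rot: [3.133, 0.0, 1.703]
force: [0.4, 0.3, -0.5]
width: -0.1
gripper_force: 0.0
```

Run:
```python
from h import *
np.set_printoptions(precision=1,suppress=True)
im=ctrl.get_image('scene')[:,:,::-1];p=ctrl.read_state()['eef_pos'];cv2.imwrite('pics/s6.png',im)
for dz in(0,20,30,40):print(dz,proj('scene',p+[0,0,dz]),proj('scene',p+[-6,0,dz]))
c=im[250:360,370:480];cv2.imwrite('pics/c6.png',cv2.resize(cv2.convertScaleAbs(c,alpha=1.5,beta=20),None,fx=5,fy=5,interpolation=cv2.INTER_CUBIC))
```

```text
0 [[421.9 331.7]] [[424.2 330.2]]
20 [[423.8 324.8]] [[426.2 323.3]]
30 [[424.8 321.2]] [[427.2 319.7]]
40 [[425.8 317.6]] [[428.2 316.1]]
```

View pics/c6.png

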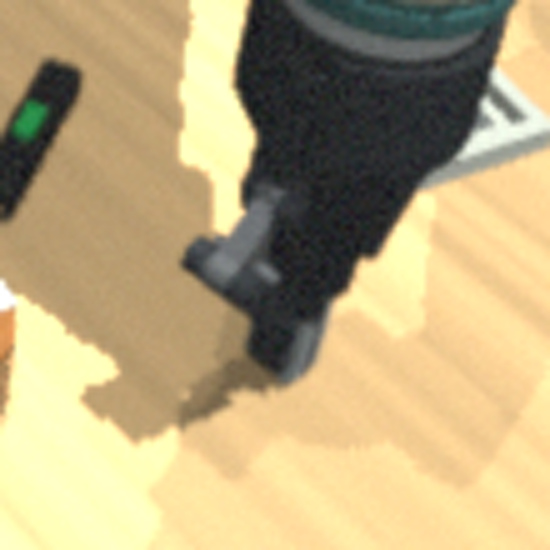

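The tip, at crop (290,380), is now very near the table with its shadow closing in. A few more small steps.

Emit:
carry_out(deltas=[0, 0, 0, 0, 0, 0.002, 1, 0, 0, 0, 0, 0, 0, 1, 0, 0, 0, 0, 0, 0, 1])

```text
clock: 13.48
eef_pos: [502.8, 340.0, -26.0]
tool_rot: [3.133, 0.0, 1.703]
force: [-0.2, 0.3, -0.8]
width: -0.1
gripper_force: 0.0
```

Emit:
carry_out(deltas=[0, 0, 0, 0, 0, 0.002, 1, 0, 0, 0, 0, 0, 0, 1, 0, 0, 0, 0, 0, 0, 1])

```text
clock: 13.85
eef_pos: [502.8, 340.0, -28.0]
tool_rot: [3.133, 0.0, 1.703]
force: [0.5, -0.4, 0.8]
width: 0.2
gripper_force: 0.0
```

Emit:
carry_out(deltas=[0, 0, 0, 0, 0, 0.002, 1, 0, 0, 0, 0, 0, 0, 1, 0, 0, 0, 0, 0, 0, 1])

```text
clock: 14.22
eef_pos: [503.0, 340.1, -29.7]
tool_rot: [3.133, -0.0, 1.703]
force: [0.4, -0.3, 3.1]
width: 0.0
gripper_force: 1.7
```

Contact comes at reported z ≈ -29.3, so the real tip is 29 mm above the reported one. Now the horizontal bias, from the tip's footprint corners in the last view (tip 5 mm above the table).

Run:
```python
from h import *
np.set_printoptions(precision=1,suppress=True)
c=np.array([[250,355],[290,380],[322,340]])/5+[370,250]-.4
print(plane('scene',c,5.3))
im=ctrl.get_image('top')[:,:,::-1];p=ctrl.read_state()['eef_pos'];cv2.imwrite('pics/top7.png',im)
g=im.max(2);q=proj('top',[p[0],p[1],0])[0];print(q)
u,v=q.astype(int);print(g[v-14:v+15:2,u-14:u+15:2])
```

```text
[[509.1 333.5   5.3]
 [505.2 349.2   5.3]
 [482.3 343.2   5.3]]
[196.1 195.7]
[[ 77  47  36  27  23  17  13  73 154  83 104 108 107 107 103]
 [ 62  41  31  28  24  15   9 143  62  86 131 110 107 110 108]
 [ 42  28  20  30   6  18   7 180  73  87  81 114 114 110 111]
 [ 39  25  38  22  30  19  18  86  69  94  82 114 114 115 114]
 [ 25  26  18  21  28  26  29  40  70  71  88 112 106 112 111]
 [ 25  16  19  22  23  16  26  47  45  70  83 111 111 113 113]
 [ 17  12  15  22  17  25  25  22  48  75  80 110 110 110 111]
 [ 20  13  26  23  27  17  27  36  27  77  97  95 115 106 111]
 [ 15  15  19  17  19  32   7  33  49 101  95  96 110 111 109]
 [ 17  17  28  23  23  27  18  19  92  99  99  99  93 109 111]
 [ 42  26  17  20  28  28  15  73 100 100 100 100 101 110 113]
 [ 76  25  30  26  24  14  17 167  97  94  98  98  97 111 116]
 [ 73  45  39  80  10   7 145  59 103  97 100  98 106 115 112]
 [ 71  55  27  32   8  48 161  62 106 104  96 101 115 112 115]
 [ 71  63  36  23   9 153 147  87  98  93 100 102 117 111 118]]
```

Footprint centre is (495.7, 338.4) against reported (502.8, 340), so the bias is about (-7, -2, +29) mm. I'll build it into the helper and return to the lids.

```bash
sed -i "s/p=s\['eef_pos'\]$/p=s['eef_pos']+B/; s/^def go/B=np.array([-7,-2,29.])\ndef go/" go.py; python3 go.py 608 278 70 97.5
```

```text
t 14.28 pos [495.9 338.1  -0.7] yaw 97.6 w 0.1 F [-1.  -1.6  3.8] q7 -0.19
turn first [ 0.52 -0.01  0.08] then shift mm [-74.2 103.2 -70.7]
```

Emit:
carry_out(deltas=[0, 0, 0, 0, 0, -0.03, 1, 0.5, 0, 0, 0, 0, -0.04, -1, 0, 0, 0, -0.025, 0.0345, 0, -1, 0, 0, 0, -0.025, 0.0345, 0, -1, 0, 0, 0, -0.0245, 0.0345, 0, -1, 0, 0, 0, 0, 0, 0, -1, 0, 0, 0, 0, 0, 0, -1, 0, 0, 0, 0, 0, 0, -1])

```text
clock: 15.28
eef_pos: [613.1, 281.1, 39.7]
tool_rot: [-3.14, -0.001, 1.705]
force: [0.1, -0.2, -0.5]
width: 85.0
gripper_force: 0.0
```

```bash
python3 go.py 608 278 13 97.5
```

```text
t 15.28 pos [606.1 279.1  68.7] yaw 97.7 w 85.0 F [ 0.1 -0.2 -0.5] q7 -0.1
turn first [-0.09 -0.05  0.19] then shift mm [-1.4  1.8 55.7]
```

Emit:
carry_out(deltas=[0, 0, 0, -0.0015, 0.002, 0.015, -1, 0, 0, 0, 0, 0, 0.015, -1, 0, 0, 0, 0, 0, 0.015, -1, 0, 0, 0, 0, 0, 0.0105, -1, 0, 0, 0, 0, 0, 0, -1, 0, 0, 0, 0, 0, 0, -1, 0, 0, 0, 0, 0, 0, 1, 0, 0, 0, 0, 0, 0, 1, 0, 0, 0, 0, 0, 0, 1, 0, 0, 0, 0, 0, 0, 1, 0, 0, 0, 0, 0, 0, 1])

```text
clock: 16.65
eef_pos: [617.4, 278.8, -14.6]
tool_rot: [3.14, -0.0, 1.703]
force: [-1.3, -0.8, 5.9]
width: 50.2
gripper_force: 62.8
```

Gripped: width 50.2, grip force 63 N. Lift and check.

Emit:
carry_out(deltas=[0, 0, 0, 0, 0, -0.01, 1, 0, 0, 0, 0, 0, -0.02, 1, 0, 0, 0, 0, 0, -0.03, 1, 0, 0, 0, 0, 0, -0.03, 1, 0, 0, 0, 0, 0, 0, 1, 0, 0, 0, 0, 0, 0, 1])

```text
clock: 17.4
eef_pos: [616.3, 278.4, 74.3]
tool_rot: [-3.141, -0.0, 1.703]
force: [0.5, 0.8, -1.6]
width: 50.2
gripper_force: 62.4
```

```bash
cat > band.py <<'E'
# white band near expected real point: python3 band.py cam x y ztop [halfwin px]
import sys
from h import *
n=sys.argv[1];x,y,z=map(float,sys.argv[2:5]);h=int(sys.argv[5]) if len(sys.argv)>5 else 18
im=ctrl.get_image(n)[:,:,::-1];u,v=proj(n,[x,y,z])[0].astype(int)
hs=cv2.cvtColor(im,cv2.COLOR_BGR2HSV);w=((hs[:,:,1]<60)&(hs[:,:,2]>125)).astype(np.uint8)
M=np.zeros_like(w);M[v-h:v+h,u-h:u+h]=w[v-h:v+h,u-h:u+h]
for c in sorted(cv2.findContours(M,0,1)[0],key=cv2.contourArea)[::-1][:3]:
    if cv2.contourArea(c)>4:print(n,'px',c.reshape(-1,2).mean(0).round(),[np.round(q,1) for q in cv2.minAreaRect(plane(n,c.reshape(-1,2),z)[:,:2].astype(np.float32))])
E
python3 go.py 598.5 -310 110 97.5; python3 band.py scene 608 278 122 30
python3 - <<'E'
from h import *
a=cv2.imread('pics/scene0.png');cv2.imwrite('pics/x.png',a)
im=ctrl.get_image('scene')[:,:,::-1];u,v=proj('scene',[608,278,110])[0].astype(int);print(u,v)
cv2.imwrite('pics/l8.png',cv2.resize(im[v-70:v+70,u-90:u+90],None,fx=4,fy=4))
E
```

```text
t 17.4 pos [609.3 276.4 103.3] yaw 97.6 w 50.2 F [ 0.5  0.8 -1.6] q7 -0.1
turn first [-0.04 -0.    0.09] then shift mm [-580.   -87.2   -6.7]
scene px [369. 276.] [array([597.4, 281.1]), array([ 6.9, 15.1]), np.float64(89.4)]
361 282
```

View pics/l8.png

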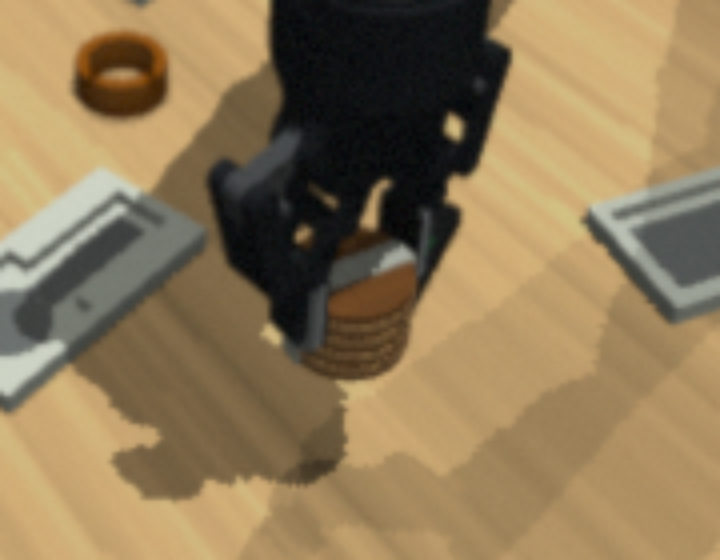

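The lids are held level between the pads, with the band centre at about px (364,278). I'll compare the lids' true centre with the reported TCP.

Run:
```python
from h import *
np.set_printoptions(precision=1,suppress=True)
f=lambda l:[[361-90+x/4-.4,282-70+y/4-.4] for x,y in l]
print('band mid, R end, lid bottom front', plane('scene',f([(372,265),(415,255),(330,275)]),125), plane('scene',f([(350,379)]),89))
print(proj('scene',[[609,278,125],[609+18,278+18,89]]))
```

```text
band mid, R end, lid bottom front [[608.6 281.8 125. ]
 [590.9 286.9 125. ]
 [625.8 277.  125. ]] [[630.3 299.5  89. ]]
[[361.9 276.5]
 [358.4 304. ]]
```

Held lids are at (608.6, ~281) against reported (616.3, 278.4). The bias holds at about -7.5 mm in x and near 0 in y. Moving to the carton.

Emit:
carry_out(deltas=[0, 0, 0, -0.02, -0.003, -0.001, 1, 0, 0, 0, -0.045, -0.007, -0.001, 1, 0, 0, 0, -0.051, -0.0078, 0, 1, 0, 0, 0, -0.051, -0.0078, 0, 1, 0, 0, 0, -0.051, -0.0078, 0, 1, 0, 0, 0, -0.051, -0.0078, 0, 1, 0, 0, 0, -0.051, -0.0078, 0, 1, 0, 0, 0, -0.051, -0.0078, 0, 1, 0, 0, 0, -0.051, -0.0078, 0, 1, 0, 0, 0, -0.051, -0.0078, 0, 1, 0, 0, 0, -0.051, -0.0078, 0, 1, 0, 0, 0, -0.03, -0.0045, 0, 1])

```text
clock: 19.0
eef_pos: [603.0, -287.7, 76.1]
tool_rot: [-3.139, 0.002, 1.698]
force: [0.7, 0.5, -1.6]
width: 49.8
gripper_force: 62.4
```

```bash
python3 go.py 598.5 -310 110 97.5
```

```text
t 19.0 pos [ 596.  -289.7  105.1] yaw 97.3 w 49.8 F [ 0.7  0.5 -1.6] q7 0.69
turn first [-0.13  0.13 -0.21] then shift mm [-20.4  -0.2  -4.9]
```

Emit:
carry_out(deltas=[0, 0, -0.2, -0.018, 0, 0, 1, 0, 0, 0, 0, 0, 0, 1, 0, 0, 0, 0, 0, 0, 1])

```text
clock: 19.38
eef_pos: [608.6, -297.3, 76.1]
tool_rot: [-3.141, -0.002, 1.709]
force: [1.2, 0.5, -0.8]
width: 49.7
gripper_force: 62.4
```

```bash
python3 go.py 598.5 -310 50 97.5
python3 - <<'E'
from h import *
out=[]
for n,h in(('scene',40),('top',40)):
    im=ctrl.get_image(n)[:,:,::-1];cv2.imwrite(f'pics/{n}_9.png',im)
    u,v=proj(n,[598,-310,90])[0].astype(int);print(n,u-h,v-h)
    r=cv2.convertScaleAbs(cv2.resize(im[v-h:v+h,u-h:u+h],(400,400),interpolation=cv2.INTER_CUBIC),alpha=1.4,beta=15);out.append(r)
cv2.imwrite('pics/v9.png',np.hstack(out))
E
```

```text
t 19.38 pos [ 601.6 -299.3  105.1] yaw 97.9 w 49.7 F [ 1.2  0.5 -0.8] q7 0.71
turn first [-0.01 -0.12  0.4 ] then shift mm [-10.2  -4.5  55.1]
scene 187 112
top 420 142
```

View pics/v9.png

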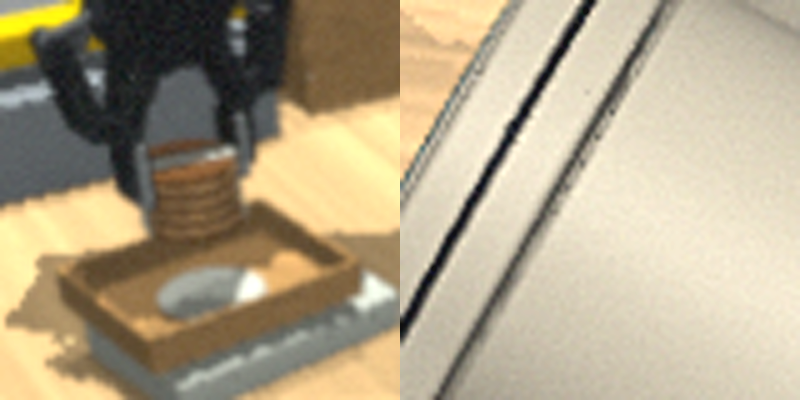

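The lids hang level over the carton: sides at crop x 148 to 243, bottom centre about (196,221), band about (194,158). The spot is at (210,292), and the top view is blocked by the arm. Computing the lids' offset relative to the spot.

Run:
```python
from h import *
np.set_printoptions(precision=1,suppress=True)
f=lambda l:[[187+x/5-.4,112+y/5-.4] for x,y in l]
print('lid bottom',plane('scene',f([(196,221),(195,240)]),91),'band',plane('scene',f([(194,158)]),127),'spot',plane('scene',f([(210,292)]),37))
print((proj('scene',[[601,-299,91],[598.5,-310,37],[601,-299,127]])-[187,112])*5)
```

```text
lid bottom [[ 609.6 -291.3   91. ]
 [ 618.3 -271.2   91. ]] band [[ 606.1 -290.6  127. ]] spot [[ 601.5 -309.1   37. ]]
[[203.6 209.4]
 [212.5 287.9]
 [195.  147.9]]
```

In polar terms the bias fits everywhere: radial -6.2, tangential +3.3, z +29. I'll update the helper with that and align over the spot.

```bash
python3 - <<'E'
s=open('go.py').read()
s=s.replace("p=s['eef_pos']+B","p=s['eef_pos'];e=p[:2]/np.hypot(*p[:2]);p=p+[-6.2*e[0]-3.3*e[1],-6.2*e[1]+3.3*e[0],29]").replace("B=np.array([-7,-2,29.])\n","")
open('go.py','w').write(s)
E
python3 go.py 599 -310 60 97.5
```

```text
t 19.48 pos [ 604.8 -291.5  105.4] yaw 97.9 w 49.7 F [ 0.2  0.4 -0.9] q7 0.71
turn first [-0.   -0.09  0.44] then shift mm [-17.6  -8.1  45.4]
```

Emit:
carry_out(deltas=[0, 0, 0.4, -0.009, -0.004, 0, 1, 0, 0, 0, -0.0086, -0.0041, 0, 1, 0, 0, 0, 0, 0, 0.015, 1, 0, 0, 0, 0, 0, 0.015, 1, 0, 0, 0, 0, 0, 0.01, 1, 0, 0, 0, 0, 0, 0, 1, 0, 0, 0, 0, 0, 0, 1])

```text
clock: 20.35
eef_pos: [603.0, -318.2, 36.6]
tool_rot: [3.141, 0.0, 1.7]
force: [-0.2, -0.0, -0.6]
width: 49.8
gripper_force: 62.4
```

```bash
python3 go.py 599 -310 52 97.5
```

```text
t 20.35 pos [ 599.  -312.4   65.6] yaw 97.4 w 49.8 F [-0.2 -0.  -0.6] q7 0.73
turn first [ 0.02  0.02 -0.1 ] then shift mm [ 2.4  0.3 13.6]
```

Emit:
carry_out(deltas=[0, 0, 0, 0.0024, 0, 0.004, 1, 0, 0, 0, 0, 0, 0.004, 1, 0, 0, 0, 0, 0, 0.002, 1, 0, 0, 0, 0, 0, 0, 1, 0, 0, 0, 0, 0, 0, 1])

```text
clock: 20.98
eef_pos: [602.4, -315.9, 26.6]
tool_rot: [3.141, 0.0, 1.7]
force: [-0.8, 0.2, -1.3]
width: 50.1
gripper_force: 62.4
```

Emit:
carry_out(deltas=[0, 0, 0, 0, 0, 0.0015, 1, 0, 0, 0, 0, 0, 0, 1, 0, 0, 0, 0, 0, 0, 1])

```text
clock: 21.35
eef_pos: [602.3, -315.8, 25.0]
tool_rot: [-3.142, -0.0, 1.7]
force: [0.3, -0.1, -1.0]
width: 49.9
gripper_force: 62.4
```

Emit:
carry_out(deltas=[0, 0, 0, 0, 0, 0.001, 1, 0, 0, 0, 0, 0, 0, 1, 0, 0, 0, 0, 0, 0, 1])

```text
clock: 21.72
eef_pos: [602.3, -315.8, 24.0]
tool_rot: [-3.142, -0.0, 1.7]
force: [-0.7, -0.4, -1.6]
width: 50.2
gripper_force: 62.4
```

Emit:
carry_out(deltas=[0, 0, 0, 0, 0, 0.001, 1, 0, 0, 0, 0, 0, 0, 1, 0, 0, 0, 0, 0, 0, 1])

```text
clock: 22.1
eef_pos: [602.3, -315.8, 23.0]
tool_rot: [-3.142, -0.0, 1.7]
force: [0.2, 0.1, -1.2]
width: 50.2
gripper_force: 62.4
```

Emit:
carry_out(deltas=[0, 0, 0, 0, 0, 0.001, 1, 0, 0, 0, 0, 0, 0, 1, 0, 0, 0, 0, 0, 0, 1])

```text
clock: 22.48
eef_pos: [602.4, -315.9, 22.5]
tool_rot: [3.141, 0.0, 1.7]
force: [-0.7, 0.8, 4.2]
width: 49.9
gripper_force: 62.9
```

Emit:
carry_out(deltas=[0, 0, 0, 0, 0, 0.001, 1, 0, 0, 0, 0, 0, 0, 1, 0, 0, 0, 0, 0, 0, 1])

```text
clock: 22.85
eef_pos: [602.5, -315.9, 22.5]
tool_rot: [3.141, 0.0, 1.7]
force: [-1.8, 2.1, 10.1]
width: 50.2
gripper_force: 63.5
```

Contact came at 22.5, exactly as predicted, so the z bias is constant. Ease off, open partly, and rise straight up.

Emit:
carry_out(deltas=[0, 0, 0, 0, 0, -0.0015, 1, 0, 0, 0, 0, 0, 0, -0.4, 0, 0, 0, 0, 0, 0, -0.4, 0, 0, 0, 0, 0, 0, -0.4, 0, 0, 0, 0, 0, 0, -0.4, 0, 0, 0, 0, 0, -0.01, -0.4, 0, 0, 0, 0, 0, -0.02, -0.4, 0, 0, 0, 0, 0, -0.03, -0.4, 0, 0, 0, 0, 0, -0.03, -1, 0, 0, 0, 0, 0, 0, -1])

```text
clock: 24.1
eef_pos: [604.8, -317.4, 117.2]
tool_rot: [3.135, 0.004, 1.7]
force: [-0.1, 0.8, 0.4]
width: 85.5
gripper_force: 0.0
```

```bash
python3 go.py 350 -304.5 70 27; python3 band.py scene 599 -310 73 20
```

```text
t 24.1 pos [ 600.8 -311.6  146.2] yaw 97.4 w 85.5 F [-0.1  0.8  0.4] q7 0.72
turn first [ 0.47  0.   70.38] then shift mm [-220.3 -120.2   76.2]
scene px [225. 158.] [array([ 604.9, -313.3]), array([13.9, 50.6]), np.float64(82.4)]
```

The lids are within 3 mm of the spot and the carton is undisturbed. Now the sticks.

Emit:
carry_out(deltas=[0, 0, 10, 0, 0, 0, -1, 0, 0, 10, 0, 0, 0, -1, 0, 0, 10, 0, 0, 0, -1, 0, 0, 10, 0, 0, 0, -1, 0, 0, 10, 0, 0, 0, -1, 0, 0, 10, 0, 0, 0, -1, 0, 0, 10, 0, 0, 0, -1, 0.4, 0, 0.4, 0, 0, 0, -1, 0, 0, 0, 0, 0, 0, -1])

```text
clock: 25.28
eef_pos: [602.1, -315.8, 112.2]
tool_rot: [-3.134, 0.0, 0.474]
force: [-0.2, 0.1, 0.0]
width: 85.5
gripper_force: 0.0
```

```bash
python3 go.py 350 -304.5 70 27; python3 band.py top 381.4 -288.5 34 12;python3 band.py top 598 -310 73 20
```

```text
t 25.27 pos [ 598.1 -310.   141.2] yaw 27.1 w 85.5 F [-0.2  0.1  0. ] q7 -0.26
turn first [-0.44  0.03  0.13] then shift mm [-218.6 -117.6   71.2]
top px [440. 274.] [array([ 380.9, -289.1]), array([15.8, 23.2]), np.float64(31.6)]
top px [445. 178.] [array([ 609.4, -272.7]), array([ 28.4, 103.2]), np.float64(63.4)]
top px [453. 184.] [array([ 599.9, -296.8]), array([  9.3, 121. ]), np.float64(63.2)]
top px [439. 167.] [array([ 635.2, -260.6]), array([15.7,  7.4]), np.float64(3.7)]
```

Emit:
carry_out(deltas=[-0.4, 0, 0, -0.03, -0.0165, 0, -1, 0, 0, 0, -0.044, -0.0235, 0, -1, 0, 0, 0, -0.044, -0.0235, 0.01, -1, 0, 0, 0, -0.044, -0.0235, 0.02, -1, 0, 0, 0, -0.036, -0.019, 0.02, -1, 0, 0, 0, -0.0206, -0.0116, 0.02, -1, 0, 0, 0, 0, 0, 0, -1, 0, 0, 0, 0, 0, 0, -1])

```text
clock: 26.38
eef_pos: [355.9, -311.0, 43.2]
tool_rot: [3.14, -0.001, 0.472]
force: [0.5, 0.8, 0.1]
width: 85.5
gripper_force: 0.0
```

```bash
python3 go.py 350 -304.5 12 27
```

```text
t 26.38 pos [ 353.4 -304.4   72.2] yaw 27.0 w 85.5 F [0.5 0.8 0.1] q7 0.15
turn first [ 0.11 -0.07  0.04] then shift mm [-3.  -1.5 60.2]
```

Emit:
carry_out(deltas=[0, 0, 0, -0.003, -0.0015, 0.016, -1, 0, 0, 0, 0, 0, 0.016, -1, 0, 0, 0, 0, 0, 0.016, -1, 0, 0, 0, 0, 0, 0.012, -1, 0, 0, 0, 0, 0, 0, -1, 0, 0, 0, 0, 0, 0, 1, 0, 0, 0, 0, 0, 0, 1, 0, 0, 0, 0, 0, 0, 1, 0, 0, 0, 0, 0, 0, 1, 0, 0, 0, 0, 0, 0, 1, 0, 0, 0, 0, 0, 0, 1])

```text
clock: 27.75
eef_pos: [351.0, -310.3, -16.9]
tool_rot: [3.141, -0.0, 0.471]
force: [0.6, 0.6, 4.8]
width: 22.7
gripper_force: 60.0
```

```bash
python3 go.py 350 -304.5 12 27;python3 band.py top 381.4 -288.5 34 12;python3 band.py top 318.9 -320 34 12;python3 band.py scene 381.4 -288.5 34 12;python3 band.py scene 318.9 -320 34 12
```

```text
t 27.75 pos [ 348.5 -303.7   12.1] yaw 27.0 w 22.7 F [0.6 0.6 4.8] q7 0.26
turn first [ 0.02 -0.03 -0.02] then shift mm [1.  1.4 0.1]
top px [441. 273.] [array([ 383.1, -291.9]), array([15.7, 25.2]), np.float64(28.0)]
scene px [299. 154.] [array([ 386.1, -290.1]), array([15.7, 23.1]), np.float64(29.0)]
scene px [300. 155.] [array([ 382.8, -284. ]), array([13.2,  9. ]), np.float64(58.5)]
```

Gripped at width 22.7. The band shows the sticks at (351.9, -307.8) with reported (351.0, -310.3), so the bias is smaller at this radius. For the nest I want reported ≈ (435.4, -113). Lift.

Emit:
carry_out(deltas=[0, 0, 0, 0, 0, -0.01, 1, 0, 0, 0, 0, 0, -0.03, 1, 0, 0, 0, 0, 0, -0.03, 1, 0, 0, 5.5, 0, 0, 0, 1, 0, 0, 5.5, 0, 0, 0, 1, 0, 0, 0, 0, 0, 0, 1])

```text
clock: 28.7
eef_pos: [350.9, -310.1, 53.1]
tool_rot: [3.141, 0.0, 0.28]
force: [0.4, 0.3, -0.5]
width: 22.9
gripper_force: 59.2
```

```bash
python3 go.py 430.2 -108.3 60 16
```

```text
t 28.7 pos [ 348.5 -303.5   82.1] yaw 16.1 w 22.9 F [ 0.4  0.3 -0.5] q7 0.06
turn first [0.02 0.   0.05] then shift mm [ 132.4 -165.1   22.1]
```

Emit:
carry_out(deltas=[0, 0, 0, 0.015, -0.018, 0, 1, 0, 0, 0, 0.03, -0.037, 0, 1, 0, 0, 0, 0.03, -0.037, 0, 1, 0, 0, 0, 0.03, -0.037, 0, 1, 0, 0, 0, 0.02, -0.024, 0, 1, 0, 0, 0, 0.0106, -0.013, 0.01, 1, 0, 0, 0, 0, 0, 0.01, 1, 0, 0, 0, 0, 0, 0, 1, 0, 0, 0, 0, 0, 0, 1])

```text
clock: 29.82
eef_pos: [434.8, -115.0, 32.6]
tool_rot: [3.141, 0.001, 0.276]
force: [0.4, -0.1, -0.5]
width: 22.9
gripper_force: 59.2
```

```bash
python3 go.py 430.2 -108.3 25 16; for k in "469 -101" "401 -120"; do for n in top scene; do python3 band.py $n $k 84 13;done;done
```

```text
t 29.82 pos [ 429.6 -110.3   61.6] yaw 15.8 w 22.9 F [ 0.4 -0.1 -0.5] q7 -0.28
turn first [ 0.03  0.04 -0.18] then shift mm [ 1.1 -1.7 36.6]
scene px [307. 174.] [array([ 471.3, -100.7]), array([15.8, 26.4]), np.float64(12.9)]
top px [362. 260.] [array([388.2, -97.3]), array([32. , 13.8]), np.float64(7.2)]
```

The band puts the sticks' centre at (434.8, -111.5) against the nest (435, -110.3). A 1 mm correction, then lower to just above the floor.

Emit:
carry_out(deltas=[0, 0, -0.2, 0, -0.001, 0.012, 1, 0, 0, 0, 0, 0, 0.012, 1, 0, 0, 0, 0, 0, 0.01, 1, 0, 0, 0, 0, 0, 0.005, 1, 0, 0, 0, 0, 0, 0.004, 1, 0, 0, 0, 0, 0, 0, 1, 0, 0, 0, 0, 0, 0, 1])

```text
clock: 30.9
eef_pos: [435.3, -112.4, -10.2]
tool_rot: [3.141, -0.0, 0.283]
force: [-0.3, -1.4, -1.9]
width: 22.7
gripper_force: 59.2
```

Emit:
carry_out(deltas=[0, 0, 0, 0, 0, 0.0015, 1, 0, 0, 0, 0, 0, 0, 1, 0, 0, 0, 0, 0, 0, 1])

```text
clock: 31.28
eef_pos: [435.2, -112.3, -11.8]
tool_rot: [3.142, -0.0, 0.282]
force: [-0.1, -0.0, -1.2]
width: 22.8
gripper_force: 59.2
```

Lower another 1 mm, release slowly, and rise.

Emit:
carry_out(deltas=[0, 0, 0, 0, 0, 0.001, 1, 0, 0, 0, 0, 0, 0, 1, 0, 0, 0, 0, 0, 0, 0, 0, 0, 0, 0, 0, 0, 0, 0, 0, 0, 0, 0, 0, 0, 0, 0, 0, 0, 0, 0, 0, 0, 0, 0, 0, 0, -0.02, 0, 0, 0, 0, 0, 0, -0.03, 0, 0, 0, 0, 0, 0, -0.04, -1, 0, 0, 0, 0, 0, 0, -1])

```text
clock: 32.52
eef_pos: [436.8, -112.8, 79.2]
tool_rot: [3.139, -0.004, 0.283]
force: [-0.1, -0.1, -0.0]
width: 77.0
gripper_force: 0.0
```

```bash
python3 go.py 648.5 -118.7 80 -1.5; for k in "469 -101" "401 -120"; do for n in top scene; do python3 band.py $n $k 38 9;done;done;  python3 band.py top 610 -118 34 10;python3 band.py scene 610 -118 34 10
```

```text
t 32.52 pos [ 431.6 -108.1  108.2] yaw 16.2 w 77.0 F [-0.1 -0.1 -0. ] q7 -0.33
turn first [ 0.11 -0.24 17.71] then shift mm [217.1   4.9  28.2]
scene px [308. 190.] [array([472.5, -99.5]), array([15.6, 26.6]), np.float64(14.3)]
top px [381. 173.] [array([ 612.5, -124.1]), array([13.1, 30.7]), np.float64(7.4)]
scene px [255. 205.] [array([ 612.8, -115.8]), array([15.9, 21.8]), np.float64(1.6)]
```

The sticks sit at about (435.8, -110.9), within 1 mm. Spoons next, gripped at (648.5, -118.5) with yaw 0.

Emit:
carry_out(deltas=[0, 0, 8.1, 0, 0, 0, -1, 0, 0, 8.1, 0, 0, 0, -1, 0, 0, 0, 0.02, 0, 0, -1, 0, 0, 0, 0.04, 0.002, 0, -1, 0, 0, 0, 0.045, 0.003, 0, -1, 0, 0, 0, 0.045, 0.003, 0.01, -1, 0, 0, 0, 0.04, 0.002, 0.01, -1, 0, 0, 0, 0.025, 0, 0.008, -1, 0, 0, 0, 0, 0, 0, -1, 0, 0, 0, 0, 0, 0, -1])

```text
clock: 34.08
eef_pos: [648.5, -122.9, 48.5]
tool_rot: [-3.141, 0.002, -0.002]
force: [-1.0, 0.5, 0.1]
width: 85.3
gripper_force: 0.0
```

```bash
python3 go.py 648.5 -118.5 12 0
```

```text
t 34.08 pos [ 643.  -118.5   77.5] yaw -0.1 w 85.3 F [-1.   0.5  0.1] q7 -0.8
turn first [-0.01  0.14 -0.09] then shift mm [ 5.5  0.  65.5]
```

Emit:
carry_out(deltas=[0, 0, 0, 0.0055, 0, 0.016, -1, 0, 0, 0, 0, 0, 0.017, -1, 0, 0, 0, 0, 0, 0.017, -1, 0, 0, 0, 0, 0, 0.0155, -1, 0, 0, 0, 0, 0, 0, -1, 0, 0, 0, 0, 0, 0, 1, 0, 0, 0, 0, 0, 0, 1, 0, 0, 0, 0, 0, 0, 1, 0, 0, 0, 0, 0, 0, 1, 0, 0, 0, 0, 0, 0, 1, 0, 0, 0, 0, 0, 0, 1])

```text
clock: 35.45
eef_pos: [656.1, -122.6, -15.8]
tool_rot: [3.141, -0.001, -0.0]
force: [0.3, 0.2, 4.5]
width: 16.6
gripper_force: 60.2
```

```bash
python3 go.py 648.5 -118.5 12 0;python3 band.py top 610 -118 34 12;python3 band.py scene 610 -118 34 12
```

```text
t 35.45 pos [ 650.6 -118.2   13.2] yaw -0.0 w 16.6 F [0.3 0.2 4.5] q7 -0.76
turn first [ 0.01 -0.05 -0.02] then shift mm [-2.1  0.3  1.2]
```

Gripped the handle (16.6 wide). Lift, turn, and carry to the spoon nest.

Emit:
carry_out(deltas=[0, 0, 0, 0, 0, -0.01, 1, 0, 0, 0, 0, 0, -0.03, 1, 0, 0, 0, 0, 0, -0.03, 1, 0, 0, -8.35, 0, 0, 0, 1, 0, 0, -8.35, 0, 0, 0, 1, 0, 0, 0, 0, 0, 0, 1])

```text
clock: 36.3
eef_pos: [655.5, -122.3, 53.9]
tool_rot: [-3.141, -0.0, 0.289]
force: [-0.3, -0.3, -1.2]
width: 16.6
gripper_force: 59.5
```

```bash
python3 go.py 662.2 118.6 80 16.7;python3 band.py top 610 -129 104 18;python3 band.py scene 610 -129 104 18
```

```text
t 36.3 pos [ 650.  -117.9   82.9] yaw 16.6 w 16.6 F [-0.3 -0.3 -1.2] q7 -0.57
turn first [-0.04 -0.01 -0.12] then shift mm [  79.6 -223.     2.9]
scene px [262. 170.] [array([ 575.6, -151.4]), array([27.1, 18.6]), np.float64(88.0)]
```

Emit:
carry_out(deltas=[0, 0, 0, 0.006, -0.018, 0, 1, 0, 0, 0, 0.014, -0.039, 0, 1, 0, 0, 0, 0.016, -0.045, 0, 1, 0, 0, 0, 0.016, -0.045, 0, 1, 0, 0, 0, 0.014, -0.039, 0, 1, 0, 0, 0, 0.0086, -0.023, 0, 1, 0, 0, 0, 0.005, -0.014, 0, 1, 0, 0, 0, 0, 0, 0, 1, 0, 0, 0, 0, 0, 0, 1])

```text
clock: 37.52
eef_pos: [667.8, 112.2, 53.8]
tool_rot: [3.14, 0.0, 0.289]
force: [0.5, -0.4, -0.5]
width: 16.4
gripper_force: 59.5
```

```bash
python3 go.py 662.2 118.6 40 16.7;python3 band.py top 624 107 104 14;python3 band.py scene 624 107 104 14
python3 - <<'E'
from h import *
im=ctrl.get_image('scene')[:,:,::-1];cv2.imwrite('pics/scene_s.png',im)
o=np.array([663.5,119.]);a=np.radians(16.7);R=np.array([[np.cos(a),-np.sin(a)],[np.sin(a),np.cos(a)]])
P=[list(o+R@[x,y])+[z] for x,y,z in((32,0,104),(32,21,104),(32,-21,104),(53,0,104),(53,0,70),(-57,0,104))]
print(proj('scene',P).round(0).tolist())
hs=cv2.cvtColor(im,cv2.COLOR_BGR2HSV)
u,v=proj('scene',P[0])[0].astype(int)
for r in range(v-18,v+34,3):print(r,' '.join(f'{hs[r,c,0]:d}/{hs[r,c,2]:d}' for c in range(u-30,u+31,5)))
print(u)
E
```

```text
t 37.52 pos [661.2 114.4  82.8] yaw 16.6 w 16.4 F [ 0.5 -0.4 -0.5] q7 -0.91
turn first [ 0.08  0.02 -0.13] then shift mm [ 2.2 -3.7 42.8]
top px [280. 149.] [array([623.4, 127. ]), array([71.3, 25.8]), np.float64(16.5)]
top px [292. 148.] [array([625.7, 101. ]), array([17.9, 19.6]), np.float64(17.1)]
[[270.0, 253.0], [279.0, 258.0], [262.0, 248.0], [262.0, 259.0], [263.0, 273.0], [304.0, 229.0]]
234 20/202 19/203 20/204 24/203 20/205 19/199 156/18 51/15 45/13 30/19 137/9 114/16 126/17
237 18/199 19/202 20/204 22/200 20/198 18/167 60/52 156/12 150/9 75/13 110/17 99/12 30/75
240 18/185 19/160 18/123 18/122 18/128 18/121 75/53 50/12 78/21 143/10 150/13 16/55 34/96
243 18/109 18/116 17/116 18/121 17/124 18/122 60/52 15/65 75/48 100/14 40/17 15/74 38/97
246 18/111 18/109 19/118 18/116 17/114 15/91 16/69 16/69 68/57 20/18 15/27 16/82 34/97
249 18/117 18/110 18/115 18/116 16/163 17/142 17/128 17/139 60/55 113/16 15/27 17/81 19/113
252 18/119 18/109 18/112 18/131 16/179 16/175 17/175 16/162 18/72 0/14 15/62 17/123 18/117
255 17/116 17/114 19/111 18/117 16/177 16/175 16/177 17/177 26/64 14/31
[... 219 characters left out ...]
/112 18/120 19/107 16/65 16/92 16/95 15/68 19/131 41/110 45/99 48/73 44/191
267 18/111 19/113 18/119 17/112 14/66 16/81 16/88 15/74 26/90 45/102 50/84 45/143 60/113
270 18/109 17/115 18/112 18/120 16/69 16/91 16/90 15/83 43/100 43/92 43/99 45/134 75/95
273 18/174 17/114 19/112 18/119 19/111 17/84 18/82 39/97 45/98 50/89 47/164 83/83 78/83
276 20/150 18/188 18/115 18/114 18/115 19/96 47/92 43/84 42/73 44/153 84/85 84/85 42/156
279 20/202 18/194 18/186 17/113 19/103 45/86 36/78 50/106 41/96 60/48 70/61 47/112 44/188
282 19/201 19/201 18/194 18/113 47/89 45/71 43/88 51/92 55/62 60/37 60/42 45/183 47/189
285 17/201 21/203 18/193 41/117 36/69 43/88 60/47 60/45 60/59 75/35 45/127 46/188 45/188
270
```

The top view sees the held band at (625.7, 101.0), angle 17.1°. The top view, the model and the bowl's image agree on a correction of about (-1.5, +4) mm. Apply it and lower.

Emit:
carry_out(deltas=[0, 0, 0, -0.0003, -0.0043, 0.012, 1, 0, 0, 0, 0, 0, 0.013, 1, 0, 0, 0, 0, 0, 0.013, 1, 0, 0, 0, 0, 0, 0, 1, 0, 0, 0, 0, 0, 0, 1])

```text
clock: 38.3
eef_pos: [666.6, 117.8, 15.7]
tool_rot: [3.141, -0.0, 0.291]
force: [-0.4, -0.6, -0.9]
width: 16.8
gripper_force: 59.5
```

```bash
python3 go.py 662.2 118.6 17 16.7;python3 band.py top 624 107 66 14
```

```text
t 38.3 pos [659.9 120.   44.7] yaw 16.7 w 16.8 F [-0.4 -0.6 -0.9] q7 -0.89
turn first [ 0.02 -0.01 -0.03] then shift mm [ 1.8  2.  27.7]
top px [283. 154.] [array([625. , 119.7]), array([68.6, 44.5]), np.float64(8.8)]
top px [302. 161.] [array([609.2,  76.4]), array([25.9,  7.4]), np.float64(8.0)]
```

Emit:
carry_out(deltas=[0, 0, 0, 0, 0, 0.008, 1, 0, 0, 0, 0, 0, 0.008, 1, 0, 0, 0, 0, 0, 0.005, 1, 0, 0, 0, 0, 0, 0.003, 1, 0, 0, 0, 0, 0, 0, 1, 0, 0, 0, 0, 0, 0, 1])

```text
clock: 39.1
eef_pos: [666.6, 118.1, -8.2]
tool_rot: [3.141, -0.0, 0.291]
force: [-0.0, 0.3, -0.6]
width: 16.7
gripper_force: 59.5
```

Emit:
carry_out(deltas=[0, 0, 0, 0, 0, 0.0015, 1, 0, 0, 0, 0, 0, 0.001, 1, 0, 0, 0, 0, 0, 0, 1, 0, 0, 0, 0, 0, 0, 1])

```text
clock: 39.6
eef_pos: [666.4, 118.1, -10.8]
tool_rot: [3.142, -0.0, 0.291]
force: [0.3, 1.2, -0.9]
width: 16.9
gripper_force: 59.5
```

Emit:
carry_out(deltas=[0, 0, 0, 0, 0, 0.001, 1, 0, 0, 0, 0, 0, 0, 1, 0, 0, 0, 0, 0, 0, 0, 0, 0, 0, 0, 0, 0, 0, 0, 0, 0, 0, 0, 0, 0, 0, 0, 0, 0, 0, 0, 0, 0, 0, 0, 0, 0, -0.02, 0, 0, 0, 0, 0, 0, -0.03, 0, 0, 0, 0, 0, 0, -0.04, -1, 0, 0, 0, 0, 0, 0, -1])

```text
clock: 40.85
eef_pos: [669.6, 117.7, 83.3]
tool_rot: [3.14, -0.008, 0.291]
force: [0.4, -0.3, -0.6]
width: 77.2
gripper_force: 0.0
```

```bash
python3 go.py 457 100.8 80 2; python3 band.py scene 623.5 107 38 10; python3 band.py top 623.5 107 38 9;python3 band.py top 448.8 100.6 34 12;python3 band.py scene 448.8 100.6 34 12
```

```text
t 40.85 pos [662.9 119.8 112.3] yaw 16.7 w 77.2 F [ 0.4 -0.3 -0.6] q7 -0.93
turn first [ 0.05 -0.46 14.68] then shift mm [-206.5   11.8   32.3]
scene px [296. 259.] [array([629.4, 105.1]), array([25.6, 26.6]), np.float64(18.5)]
top px [287. 158.] [array([620.6, 113.8]), array([34.9, 35.6]), np.float64(8.2)]
top px [283. 226.] [array([448.9, 100.2]), array([15.4, 43.9]), np.float64(0.2)]
scene px [366. 231.] [array([451.7, 109. ]), array([10.6, 22.2]), np.float64(4.7)]
```

Now the tags, with smaller bias at this radius. Turn to 2° and move.

Emit:
carry_out(deltas=[0, -0.4, 7.3, 0, 0, 0, -1, 0, 0, 7.3, 0, 0, 0, -1, 0, 0, 0, -0.02, 0.001, 0, -1, 0, 0, 0, -0.04, 0.002, 0, -1, 0, 0, 0, -0.045, 0.003, 0, -1, 0, 0, 0, -0.045, 0.003, 0.01, -1, 0, 0, 0, -0.035, 0.002, 0.01, -1, 0, 0, 0, -0.02, 0.001, 0.01, -1, 0, 0, 0, 0, 0, 0, -1, 0, 0, 0, 0, 0, 0, -1])

```text
clock: 42.3
eef_pos: [463.2, 98.5, 49.6]
tool_rot: [3.14, 0.006, 0.036]
force: [0.0, 0.2, -0.1]
width: 85.3
gripper_force: 0.0
```

```bash
python3 go.py 454 101.5 12 2; python3 band.py scene 623.5 107 38 10; python3 band.py top 623.5 107 38 8
```

```text
t 42.3 pos [456.5 100.5  78.6] yaw 2.1 w 85.3 F [ 0.   0.2 -0.1] q7 -0.9
turn first [0.1  0.32 0.09] then shift mm [-2.4 -1.1 66.6]
scene px [296. 259.] [array([629.7, 105.3]), array([25.5, 26.5]), np.float64(16.6)]
top px [289. 154.] [array([631.2, 114.1]), array([29.4, 33.5]), np.float64(7.3)]
```

Emit:
carry_out(deltas=[0, 0.3, 0, -0.0024, -0.001, 0.016, -1, 0, 0, 0, 0, 0, 0.017, -1, 0, 0, 0, 0, 0, 0.017, -1, 0, 0, 0, 0, 0, 0.0165, -1, 0, 0, 0, 0, 0, 0, -1, 0, 0, 0, 0, 0, 0, -1, 0, 0, 0, 0, 0, 0, 1, 0, 0, 0, 0, 0, 0, 1, 0, 0, 0, 0, 0, 0, 1, 0, 0, 0, 0, 0, 0, 1, 0, 0, 0, 0, 0, 0, 1])

```text
clock: 43.78
eef_pos: [459.4, 99.5, -16.3]
tool_rot: [3.141, 0.001, 0.036]
force: [0.0, 0.5, 5.1]
width: 43.9
gripper_force: 61.4
```

```bash
python3 go.py 454 101.5 12 2; python3 band.py top 448.9 100.6 34 13; python3 band.py scene 448.8 100.6 34 13
python3 - <<'E'
from h import *
# spoons check: white band on handle vs nest, print saturation/value around expected band in top
im=ctrl.get_image('top')[:,:,::-1];cv2.imwrite('pics/top_sp.png',im)
hs=cv2.cvtColor(im,cv2.COLOR_BGR2HSV);print(proj('top',[[623.5,107,38],[663.5,119,38],[694,128,38]]).round(1).tolist())
for r in range(116,180,4):print(r,' '.join(f'{hs[r,c,0]:d}/{hs[r,c,1]:d}/{hs[r,c,2]:d}' for c in range(272,312,3)))
E
```

```text
t 43.77 pos [452.7 101.5  12.7] yaw 2.1 w 43.9 F [0.  0.5 5.1] q7 -0.77
turn first [0.05 0.05 0.08] then shift mm [1.3 0.  0.7]
[[290.8, 157.7], [288.4, 142.3], [286.7, 130.9]]
116 17/107/186 17/105/187 17/105/189 17/108/192 17/106/194 18/102/193 18/102/192 20/92/192 22/92/194 22/85/194 22/90/192 22/88/192 21/92/191 21/89/192
120 20/98/189 20/95/195 19/101/192 19/100/192 19/100/192 18/109/191 18/102/190 17/98/193 17/50/190 19/23/191 17/104/191 17/106/193 17/103/190 17/105/192
124 20/36/192 113/16/207 106/14/204 111/13/200 14/33/191 18/135/192 17/61/175 90/18/58 42/16/79 101/10/206 20/93/194 20/97/194 21/92/192 20/95/193
128 16/75/181 113/6/166 117/11/215 19/114/195 19/107/193 19/116/191 18/112/192 19/119/191 109/10/202 105/5/199 16/119/172 17/106/192 17/105/194 18/102/193
132 18/113/192 105/8/202 111/12/205 19/109/192 19/110/194 17/114/195 19/116/194 19/112/196 80/14/109 110/4/191 15/68/117 18/106/195 18/100/191 18/102/192
136 21/98/193 103/11/202 75/5/187 19/122/165 19/110/197 17/117/192 18/110/194 18/111/126 30/13/117 105/3/175 8/20/155 18/96/197 17/97/192 17/102/193
140 17/107/193
[... 720 characters left out ...]
23/38/53 20/29/52 110/4/185 110/4/192 120/4/203 75/6/180 15/16/193 16/65/165 50/7/115 130/4/188 105/3/192 107/11/206 24/86/184 23/84/194
164 23/43/131 20/44/104 13/18/102 105/5/198 120/3/199 96/7/178 20/117/120 15/143/50 78/11/119 90/4/182 105/3/197 108/6/202 18/110/176 18/102/193
168 18/36/71 23/38/115 14/41/105 19/20/101 113/5/202 105/6/177 34/17/123 37/16/142 100/4/208 0/0/192 105/5/195 108/6/200 15/91/118 20/92/192
172 38/38/80 21/37/69 16/34/83 17/43/107 18/70/62 113/5/207 90/1/182 107/10/178 105/24/105 15/38/67 14/84/82 19/92/153 20/89/190 21/95/190
176 18/39/79 19/36/78 25/38/80 18/35/87 22/43/112 13/30/77 21/89/200 22/88/194 22/85/195 22/85/192 22/88/192 22/86/193 23/88/192 23/85/192
```

The spoon's bowl appears at px (287,130.5) against the expected (286.7,130.9), so it's placed well. Tags are gripped (43.9 wide), so lift and turn to -12°.

Emit:
carry_out(deltas=[0, 0, 0, 0, 0, -0.01, 1, 0, 0, 0, 0, 0, -0.03, 1, 0, 0, 0, 0, 0, -0.03, 1, 0, 0, 7, 0, 0, 0, 1, 0, 0, 7, 0, 0, 0, 1, 0, 0, 0, 0, 0, 0, 1])

```text
clock: 44.68
eef_pos: [459.1, 99.7, 53.4]
tool_rot: [3.14, 0.001, -0.206]
force: [0.0, 0.1, -1.5]
width: 43.7
gripper_force: 61.2
```

Run:
```python
from h import *
s=ctrl.read_state();p=s['eef_pos'];a=s['tool_rot'][2];d=np.array([369.3,276.8])-p[:2]
print(p,np.degrees(a),'shift',d@[np.cos(a),np.sin(a)],d@[np.sin(a),-np.cos(a)])
```

```text
[459.10238872  99.6686094   53.42867096] -11.823215120703697 shift -124.19010222991587 -154.97360118617283
```

Emit:
carry_out(deltas=[0, 0, 0, -0.012, -0.015, 0, 1, 0, 0, 0, -0.026, -0.033, 0, 1, 0, 0, 0, -0.03, -0.037, 0, 1, 0, 0, 0, -0.028, -0.035, 0, 1, 0, 0, 0, -0.018, -0.022, 0, 1, 0, 0, 0, -0.01, -0.013, 0.01, 1, 0, 0, 0, 0, 0, 0.01, 1, 0, 0, 0, 0, 0, 0, 1, 0, 0, 0, 0, 0, 0, 1])

```text
clock: 45.8
eef_pos: [370.8, 275.2, 33.0]
tool_rot: [3.139, 0.001, -0.211]
force: [0.5, -0.4, -0.7]
width: 43.6
gripper_force: 61.3
```

Run:
```python
from h import *
from scipy.spatial.transform import Rotation
np.set_printoptions(precision=1,suppress=True)
s=ctrl.read_state();p=s['eef_pos'];a=s['tool_rot'][2];d=np.array([369.3,276.8])-p[:2]
print(p,np.degrees(a),'shift',d@[np.cos(a),np.sin(a)],d@[np.sin(a),-np.cos(a)])
zt=p[2]+16.3+34
ex=np.array([np.cos(a),np.sin(a)]);c=p[:2]+[-2.8,.2]
for n in('top','scene'):
    im=ctrl.get_image(n)[:,:,::-1];cv2.imwrite(f'pics/{n}_tag.png',im)
    hs=cv2.cvtColor(im,cv2.COLOR_BGR2HSV)
    ey=np.array([-ex[1],ex[0]])
    print(n,'corners exp',proj(n,[list(c+ex*i*35+ey*j*22.5)+[zt] for i,j in((1,1),(1,-1),(-1,-1),(-1,1))]).round(0).tolist())
    u,v=proj(n,list(c)+[zt])[0].astype(int);print(u,v)
    w=((hs[:,:,1]<60)&(hs[:,:,2]>110)).astype(np.uint8);M=np.zeros_like(w);M[v-25:v+26,u-25:u+26]=w[v-25:v+26,u-25:u+26]
    for k in sorted(cv2.findContours(M,0,1)[0],key=cv2.contourArea)[::-1][:3]:
        print(k.reshape(-1,2).mean(0),cv2.contourArea(k),cv2.minAreaRect(plane(n,k.reshape(-1,2),zt)[:,:2].astype(np.float32)))
    wd=((hs[:,:,0]>12)&(hs[:,:,0]<24)&(hs[:,:,1]>60)&(hs[:,:,2]>140))
    for r in range(v-24,v+26,4):print(r,' '.join(f'{hs[r,q,1]:d}/{hs[r,q,2]:d}' for q in range(u-24,u+26,4)))
```

```text
[370.8 275.2  33. ] -12.063959406784464 shift -1.760858802204308 -1.2214788959939955
top corners exp [[199.0, 229.0], [217.0, 236.0], [205.0, 264.0], [187.0, 258.0]]
201 246
[202.8 266.1] 164.0 ((323.9718322753906, 264.6961975097656), (73.29444885253906, 19.50605583190918), 84.49730682373047)
[214.4 232.4] 53.0 ((403.7747802734375, 252.9947509765625), (60.02938461303711, 10.145788192749023), 78.12498474121094)
[223.7 239.5] 4.5 ((391.0792236328125, 228.369873046875), (13.154313087463379, 4.998934745788574), 86.30175018310547)
222 64/28 44/52 39/46 33/54 70/55 106/164 107/155 104/154 100/168 106/174 102/173 103/173 107/171
226 105/34 57/45 44/46 35/51 46/72 55/14 106/180 110/165 104/164 93/173 95/171 92/172 95/175
230 44/35 49/47 22/46 22/47 51/70 49/26 96/8 5/162 7/171 75/152 94/176 90/175 90/175
234 30/51 31/49 39/52 43/48 48/69 74/31 26/20 137/84 144/83 20/115 7/148 11/191 73/160
238 39/52 34/52 52/49 45/51 42/79 35/29 68/30 69/26 110/86 128/118 153/60 17/121 8/98
242 26/49 38/53 59/52 15/50 13/40 81/22 43/24 67/19 113/9 118/97 126/79 15/52 8/102
246 31/58 23/45 38/53 38/68 68/30 1
[... 1412 characters left out ...]
/68 18/84 84/109 109/14 122/46 43/12 85/12 21/12
241 115/118 126/93 132/112 136/71 131/66 126/69 33/70 17/73 48/16 67/19 36/14 116/11 78/13
245 112/112 157/57 136/79 141/67 134/61 133/65 139/66 33/61 12/22 43/12 64/8 102/10 78/13
249 99/170 145/58 132/62 133/109 131/148 137/69 135/68 50/41 23/33 102/10 24/21 134/84 111/191
253 110/127 148/57 150/56 139/57 136/124 129/152 130/94 21/48 0/18 34/15 138/63 118/127 112/178
257 116/110 99/77 142/54 168/50 137/80 144/85 154/58 14/53 39/13 64/32 135/83 110/170 110/167
261 21/86 26/79 67/53 148/50 126/87 150/78 140/60 111/69 19/93 58/168 112/189 113/182 113/183
265 21/84 18/84 18/57 98/47 137/82 125/53 12/43 12/124 18/112 16/127 60/180 112/189 112/185
```

The tag's lower edge in the top view, about (187,258) to (207,265), matches the prediction. Apply the (-1.8, -1.2) mm correction and lower.

Emit:
carry_out(deltas=[0, 0, 0, -0.0018, -0.0012, 0.01, 1, 0, 0, 0, 0, 0, 0.012, 1, 0, 0, 0, 0, 0, 0.01, 1, 0, 0, 0, 0, 0, 0.006, 1, 0, 0, 0, 0, 0, 0.004, 1, 0, 0, 0, 0, 0, 0, 1, 0, 0, 0, 0, 0, 0, 1])

```text
clock: 46.78
eef_pos: [368.5, 278.3, -8.8]
tool_rot: [3.14, 0.001, -0.208]
force: [-0.2, -0.4, -0.8]
width: 43.7
gripper_force: 61.3
```

Emit:
carry_out(deltas=[0, 0, 0, 0, 0, 0.001, 1, 0, 0, 0, 0, 0, 0.001, 1, 0, 0, 0, 0, 0, 0, 1, 0, 0, 0, 0, 0, 0, 1])

```text
clock: 47.28
eef_pos: [368.3, 278.2, -11.0]
tool_rot: [3.14, 0.001, -0.208]
force: [0.5, -0.5, -0.6]
width: 43.7
gripper_force: 61.3
```

Emit:
carry_out(deltas=[0, 0, 0, 0, 0, 0.001, 1, 0, 0, 0, 0, 0, 0, 1, 0, 0, 0, 0, 0, 0, -0.5, 0, 0, 0, 0, 0, 0, -0.5, 0, 0, 0, 0, 0, 0, -0.5, 0, 0, 0, 0, 0, 0, -0.5, 0, 0, 0, 0, 0, -0.02, -0.5, 0, 0, 0, 0, 0, -0.03, -0.5, 0, 0, 0, 0, 0, -0.05, -0.5, 0, 0, 0, -0.02, -0.04, -0.05, -0.5, 0, 0, 0, -0.02, -0.05, 0, -0.5, 0, 0, 0, -0.02, -0.05, 0, -0.5])

```text
clock: 48.78
eef_pos: [339.1, 426.8, 135.3]
tool_rot: [-3.142, 0.001, -0.208]
force: [0.4, -0.4, 0.1]
width: 64.1
gripper_force: 0.0
```

Emit:
carry_out(deltas=[0, 0, 0, -0.02, -0.05, 0, -0.5, 0, 0, 0, -0.01, -0.04, 0, -0.5, 0, 0, 0, 0, 0, 0, -0.5, 0, 0, 0, 0, 0, 0, -0.5])

```text
clock: 49.28
eef_pos: [328.9, 517.8, 134.0]
tool_rot: [3.138, 0.001, -0.209]
force: [0.1, -1.2, -0.4]
width: 63.8
gripper_force: 0.0
```

```bash
python3 - <<'E'
from h import *
np.set_printoptions(precision=1,suppress=True)
s=ctrl.read_state();print(s['clock'],s['eef_pos'])
for n in('top','scene'):
    im=ctrl.get_image(n)[:,:,::-1];cv2.imwrite(f'pics/{n}_end.png',im)
    hs=cv2.cvtColor(im,cv2.COLOR_BGR2HSV);wood=((hs[:,:,1]>65)&(hs[:,:,2]>100)).astype(np.uint8)
    for nm,c,a,L,W,z in(('tags',(366.5,277),-12,86,61,38),('sticks',(435,-110.3),16,136,40,38),('spoons',(663.5,119),16.7,122,58,38)):
        a=np.radians(a);ex=np.array([np.cos(a),np.sin(a)]);ey=np.array([-ex[1],ex[0]]);c=np.array(c)
        P=proj(n,[list(c+ex*i*(L/2+1)+ey*j*(W/2+1))+[z] for i,j in((1,1),(1,-1),(-1,-1),(-1,1))])
        M=np.zeros_like(wood);cv2.fillPoly(M,[P.astype(np.int32)],1);v,u=np.nonzero(M&wood)
        if len(u)<20:print(n,nm,'hidden',len(u));continue
        q=plane(n,np.c_[u,v],z)[:,:2]-c;q=np.c_[q@ex,q@ey]
        print(n,nm,'local 2-98%',np.percentile(q,[2,98],axis=0).ravel())
E
python3 band.py top 599 -310 73 11; python3 band.py top 366.5 277 38 11;python3 band.py top 469 -101 38 8;python3 band.py top 401 -120 38 8
python3 - <<'E'
from h import *
im=cv2.imread('pics/top_end.png');hs=cv2.cvtColor(im,cv2.COLOR_BGR2HSV)
w=((hs[:,:,1]<40)&(hs[:,:,2]>150)).astype(np.uint8);M=np.zeros_like(w);M[150:240,425:485]=w[150:240,425:485]
for k in cv2.findContours(M,0,1)[0]:
    if cv2.contourArea(k)>15:print(k.reshape(-1,2).mean(0),[np.round(q,1) for q in cv2.minAreaRect(plane('top',k.reshape(-1,2),73)[:,:2].astype(np.float32))])
E
```

```text
49.275 [328.9 517.8 134. ]
top tags local 2-98% [-35.4 -19.7  34.   33.1]
top sticks local 2-98% [-57.5 -11.9  59.7  12.3]
top spoons local 2-98% [-55.  -21.6  64.3  25.8]
scene tags local 2-98% [-44.  -34.2  39.7  26. ]
scene sticks local 2-98% [-71.8 -24.6  67.   15.7]
scene spoons local 2-98% [-61.8 -32.   57.7  21.8]
top px [461. 183.] [array([ 601.3, -314.5]), array([12.4, 52.1]), np.float64(82.1)]
top px [448. 179.] [array([ 607.8, -283.9]), array([ 4.5, 16.6]), np.float64(57.1)]
top px [202. 249.] [array([369.2, 281.4]), array([50.9, 37.9]), np.float64(77.6)]
top px [366. 228.] [array([ 470.1, -101. ]), array([16.2, 25.5]), np.float64(16.8)]
top px [358. 227.] [array([469.8, -81.3]), array([37.3,  4.5]), np.float64(13.3)]
top px [371. 256.] [array([ 402.8, -120.3]), array([16.9, 25.6]), np.float64(16.6)]
top px [363. 256.] [array([ 401.4, -101.5]), array([36. ,  7.2]), np.float64(7.2)]
[455.56666667 219.62222222] [array([ 508.8, -308.7]), array([24.1, 91.4]), np.float64(7.3)]
[448.77272727 190.13636364] [array([ 581.2, -288.2]), array([55.8, 31.6]), np.float64(30.1)]
[460.75555556 183.26666667] [array([ 600.9, -315.2]), array([10.9, 51.5]), np.float64(82.3)]
```

Everything checks out. The lids are 3 to 6 mm from the carton spot, the sticks are within 1.5 mm, and the tags span -35 to +34 in the nest. The spoon bowl is on its target and the robot is clear. Handing in.

```bash
python3 -c "
from cell import ctrl
print(ctrl.finish_job())"
```

```text
the job is handed in; nothing more can be done
None
```

I set all four stacks down gently in their places and handed the job in after about 49 s of robot time. By camera, the sticks are within 2 mm, the tags and spoons within about 3 mm and the lids within 6 mm of target, with the carton in place; no verdict was returned.

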